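Swap the wrong module in the rig console and start it

TASK

The test rig's console should hold four amplifiers of one kind, but one of its plug-in modules is a different one. Take that one out and stand it in a free slot of the stock rack, fetch the matching spare amplifier from the rack and seat it fully in the empty bay; leave the other modules in their places. Then start the rig: turn the key clockwise to the green start dot and let it spring back to run, but do not turn the key before the set is right.

Things in the scene. Friction and masses are not known exactly. Their poses are not given: they have to be found in the camera images.
- deck: Sloping panel of the fixed cream console, 25 deg from level, rising to the back right of the desk. Origin: middle of its lower front edge, on its face; x up the slope, y left, z out of it. 4 bays centred at x = 116.5, y = +-26 and +-78 mm, 105 (x) x 49 mm (y) inside, 28 deep, 3 mm walls. A seated module is parallel to the panel's axes, its middle 14 mm above the face; it pulls out along z.
- rack_floor (a point): Stock rack, fixed, grey, level, 113 x 162 x 34 mm, in front of the console. This point: middle of the slots' floor, 6 mm over the desk, z up. Three slots centred at y = -52, 0 and +52 mm, 105 (x) x 49 mm (y) inside, 28 deep, 3 mm walls; the middle one is free at the start. A module stands upright in a slot, parallel to the rack's axes, its middle 42 mm above this point.
- odd_module_mid (a point): Middle of a plug-in module, 100 (own x) x 44 (y) x 84 mm (z), ~0.24 kg: black case, blue front (eight small sockets) on top at +8 mm; on it a bow handle across: crossbar along own y, 38 long, 10 thick (x), 12 high, its middle at z = +36 mm, on two 10 mm posts. Underside at -42 mm. The one wrong part, in one of the console's bays.
- spare_amp_mid (a point): Middle of a plug-in module, 100 (own x) x 44 (y) x 84 mm (z), ~0.24 kg: black case, dark green front (display, one round socket) on top at +8 mm; on it a bow handle across: crossbar along own y, 38 long, 10 thick (x), 12 high, its middle at z = +36 mm, on two 10 mm posts. Underside at -42 mm. The matching spare, in an end slot of the stock rack.
- other_module_mid (a point): Middle of a plug-in module, 100 (own x) x 44 (y) x 84 mm (z), ~0.24 kg: black case, amber front (fins, red lamp) on top at +8 mm; on it a bow handle across: crossbar along own y, 38 long, 10 thick (x), 12 high, its middle at z = +36 mm, on two 10 mm posts. Underside at -42 mm. Not wanted: it stays in the other end slot of the stock rack.
- key_bow (a point): Middle of the black start key's bow, 36 mm out from the panel near its lower right corner (x = 27, y = -66 mm on the panel). Bow 34 wide (own x) x 9 thick (own y) x 32 mm high (own z, along the lock's axis, out of the panel), over a steel barrel 23 mm across and 10 high. At run its flat sides look left and right and its own x points up the slope.
- start_key (a joint): Turn of the key, rad: 0 = run (white dot; a spring holds it there), growing clockwise as seen facing the panel; green start dot at 0.9, stop at 1.05. The spring pulls back with about 0.1 N m at the start dot and returns the key when it is let go. The key stays in its lock.
- amp_1_mid (a point): Middle of a plug-in module, 100 (own x) x 44 (y) x 84 mm (z), ~0.24 kg: black case, dark green front (display, one round socket) on top at +8 mm; on it a bow handle across: crossbar along own y, 38 long, 10 thick (x), 12 high, its middle at z = +36 mm, on two 10 mm posts. Underside at -42 mm. A right one, in a bay of the console.
- amp_2_mid (a point): Middle of a plug-in module, 100 (own x) x 44 (y) x 84 mm (z), ~0.24 kg: black case, dark green front (display, one round socket) on top at +8 mm; on it a bow handle across: crossbar along own y, 38 long, 10 thick (x), 12 high, its middle at z = +36 mm, on two 10 mm posts. Underside at -42 mm. A right one, in a bay of the console.
- amp_3_mid (a point): Middle of a plug-in module, 100 (own x) x 44 (y) x 84 mm (z), ~0.24 kg: black case, dark green front (display, one round socket) on top at +8 mm; on it a bow handle across: crossbar along own y, 38 long, 10 thick (x), 12 high, its middle at z = +36 mm, on two 10 mm posts. Underside at -42 mm. A right one, in a bay of the console.

How it is judged (in metres and radians):
On the way, in this order (a step that is already met when the one before it is completed fails the run):
1. the wrong module has been drawn out of its bay (z of odd_module_mid in the frame of deck above 0.044 m), for 0.1 s.
2. the matching spare is seated in the empty bay (x of spare_amp_mid in the frame of deck between 0.1105 and 0.1225 m and y of spare_amp_mid in the frame of deck between -0.085 and 0.085 m and z of spare_amp_mid in the frame of deck between 0.01 and 0.018 m and angle between the z axis of spare_amp_mid and the z axis of deck, either way round below 0.08 rad), for 0.2 s.
3. with the wrong module in the rack and the spare seated, the key is turned to the start dot (all of step 2 and value of joint start_key above 0.78 rad and x of odd_module_mid in the frame of rack_floor between -0.006 and 0.006 m and y of odd_module_mid in the frame of rack_floor between -0.06 and 0.06 m and z of odd_module_mid in the frame of rack_floor between 0.038 and 0.046 m and angle between the z axis of odd_module_mid and the z axis of rack_floor, either way round below 0.08 rad), for 0.05 s.
At the end, for the whole second after the job is handed in: Four green amplifiers seated in the console (within 4 mm of seated height, 6 mm along the bay, square within 0.08 rad); blue and amber modules stand in the rack's slots (same tolerances); key back at run (under 0.12 rad) (all of step 2 and x of odd_module_mid in the frame of rack_floor between -0.006 and 0.006 m and y of odd_module_mid in the frame of rack_floor between -0.06 and 0.06 m and z of odd_module_mid in the frame of rack_floor between 0.038 and 0.046 m and angle between the z axis of each of odd_module_mid, other_module_mid and the z axis of rack_floor, either way round below 0.08 rad and x of other_module_mid in the frame of rack_floor between -0.006 and 0.006 m and y of other_module_mid in the frame of rack_floor between -0.06 and 0.06 m and z of other_module_mid in the frame of rack_floor between 0.038 and 0.046 m and x of amp_1_mid in the frame of deck between 0.1105 and 0.1225 m and y of amp_1_mid in the frame of deck between -0.085 and 0.085 m and z of amp_1_mid in the frame of deck between 0.01 and 0.018 m and angle between the z axis of each of amp_1_mid, amp_2_mid, amp_3_mid and the z axis of deck, either way round below 0.08 rad and x of amp_2_mid in the frame of deck between 0.1105 and 0.1225 m and y of amp_2_mid in the frame of deck between -0.085 and 0.085 m and z of amp_2_mid in the frame of deck between 0.01 and 0.018 m and x of amp_3_mid in the frame of deck between 0.1105 and 0.1225 m and y of amp_3_mid in the frame of deck between -0.085 and 0.085 m and z of amp_3_mid in the frame of deck between 0.01 and 0.018 m and value of joint start_key below 0.12 rad); the robot touches nothing.
It fails at once if the key is turned (past 0.4 rad) while the spare is not seated in the console (value of joint start_key above 0.4 rad and not (x of spare_amp_mid in the frame of deck between 0.1105 and 0.1225 m and y of spare_amp_mid in the frame of deck between -0.085 and 0.085 m and z of spare_amp_mid in the frame of deck between 0.01 and 0.018 m and angle between the z axis of spare_amp_mid and the z axis of deck, either way round below 0.08 rad)).
It fails at once if a right amplifier is pulled out of the console (z of amp_1_mid in the frame of deck above 0.04 m).
It fails at once if a right amplifier is pulled out of the console (z of amp_2_mid in the frame of deck above 0.04 m).
It fails at once if a right amplifier is pulled out of the console (z of amp_3_mid in the frame of deck above 0.04 m).
It fails at once if the amber module is taken out of the rack (z of other_module_mid in the frame of rack_floor above 0.07 m).
It also fails if it takes over 61 s, if anything falls off the work surface, if the arm or the gripper's body presses on something with over 40 N, if the wrist force passes 120 N, or if a joint passes its speed limit or range.

ROBOT

A 6-joint arm with a two-finger parallel gripper is mounted at the origin on a cart in front of the work surface, level with it; the furniture and walls round the work are solid. World frame = base frame: x ahead of the robot, y to its left, z up, the work surface at z = 0. Lengths are in mm, angles in rad, forces in N, time in s.
With the tool pointing down it reaches from about 350 to 775 mm from the base axis. Payload 7.3 kg.
Tool frame: the origin (TCP) lies at the very end of the fingers, on their centre line; the grasp point (between the pads) lies 19 mm behind it (bot.tcp_to_grasp is the distance from the TCP to the grasp point, in mm); z points along the fingers, y is the direction in which the jaws open and shut (so a half turn about z gives the same grasp; the last joint's range is limited). The gripper opens to 92 mm and grips with 3 to 60 N. Pads are 19 mm wide; open, the fingers measure 130 mm over their backs; the gripper's body (75 mm by 190 mm) begins 47 mm behind the grasp point.
Start: joints at [0.982, 0.342, 1.524, -0, 1.275, -0.146], TCP at [224.936, 474.393, 226.741] pointing down, gripper open.
Joint ranges: [-2.53, 2.53], [-0.77, 2.02], [0.04, 2.7], [-1, 4.14], [0.28, 2.66], [-3.11, 3.11]. Speed limits (rad/s): [2.57, 2.57, 3.14, 3.14, 3.14, 3.14].

INTERFACE

Orientations are given as [roll, pitch, yaw] about the fixed x, y, z axes, in that order (R = Rz(yaw) Ry(pitch) Rx(roll)).
In Python, from plant import bot gives the robot as it stands. The module is installed in compiled form; this text tells all that it offers.
- The arm moves only by the tool carry_out, never from a script. Its argument "motion" is a list of rows, each a list of 5 numbers: the closure, from 0 (fully open) to 1 (shut), then the shift along the tool's x, y, z in mm, then the turn about the tool's z in degrees. In form: [[claw, dx, dy, dz, spin], ...]. A call has 1 to 10 rows; each row is the pose to reach, as a shift and turn from the pose measured when the call began, along the tool's axes at that moment; what a row does not reach only later rows make up. A row lasts 1/8 s, in which the tool goes at most 62.5 mm and 10.7 degrees, less where a joint would pass 70% of its speed; a pose out of reach is approached as far as the arm can. A call with a gripper value outside its range is refused whole. The fingers move at their own pace and stop on an object; the grip force is fixed at half the most. Time passes only in rows, so rows that repeat a pose let the fingers close. It gives the time, the measured TCP pose, the force and the opening at its end, in the units of the state.
- bot.get_obs(): the state, without advancing time (a new reading comes with each control period).
- bot.capture(name): name is "scene" or "top" or "wrist"; returns a dict with "color" (480x640x3 uint8, red, green, blue), "depth" (480x640 float32, mm along the optical axis (not along the pixel's ray), 0 where there is no reading), "K" (3x3 intrinsics, pixels), "camera_from_world" (4x4, takes a point from world to camera coordinates). Camera axes: x right, y down, z forward; pixel columns grow to the right and rows downward; lengths in mm; the calibration is good to about 2 mm. A picture is of the moment at which its call begins.
- bot.close_job(): hands the job in, once; it reports no verdict.
The state is a dict: "time": time; "joint_positions": joint angles; "dq": joint speeds; "tau": joint torques, N m; "tool_pos": TCP position; "tcp_rot": TCP orientation; "contact_force": force on the tool from outside, world axes, zero at the start; "moment": the same for the moment, N m; "grip_width": finger opening in mm.
Only numpy, scipy, OpenCV 4.12 (cv2) and the standard library are available. Lean on these libraries where they do the work, as an engineer would, in place of code of your own. Each camera call takes 0.05 s, during which the arm holds its last target.

## Working session

There is one attempt and no reset: what is moved stays moved. The work goes in short steps, Python scripts to look and compute and a tool call to move; the robot and the scene stay as the last step left them, time stands still between calls to the robot, and variables do not carry over. Pictures are saved under pics/ and viewed, and the job is handed in when it is done.

Besides the shell and the picture viewer there is one more tool, called after "Call:" as name(argument=value, ...) on one line, values as JSON. carry_out: Moves the arm, as the interface text tells. Its arguments: {"type":"object","properties":{"motion":{"type":"array","items":{"type":"array","items":{"type":"number"}}}},"required":["motion"]}

```bash
mkdir -p pics; ls; python3 - <<'E'
from plant import bot
import cv2
print(bot.get_obs())
for n in ["scene","top","wrist"]:
    c=bot.capture(n); cv2.imwrite(f"pics/{n}0.png",c["color"][:,:,::-1]); print(n,c["K"],c["camera_from_world"])
    import numpy as np; np.savez(f"{n}0.npz",**c)
E
```

```text
pics
{'time': 0.0, 'joint_positions': array([ 9.82010719e-01,  3.42712288e-01,  1.52504058e+00, -1.47832785e-05,
        1.27540518e+00, -1.45980372e-01]), 'dq': array([ 6.82933526e-04,  5.92182816e-04, -2.60273986e-03, -6.62896976e-04,
       -1.25758713e-03,  5.97658172e-05]), 'tau': array([-9.40359168e-04, -4.31235158e+01, -2.44225538e+01,  7.18916254e-02,
        5.57947950e-02, -1.78237515e-04]), 'tool_pos': array([224.68798212, 474.02328928, 226.04216503]), 'tcp_rot': array([-3.14004186e+00, -2.13719731e-04,  2.69879157e+00]), 'contact_force': array([-0.62766509, -0.18444148,  0.32281302]), 'moment': array([-0.03851862, -0.02389364,  0.03658934]), 'grip_width': 91.54955160680383}
scene [[471.26279722   0.         311.61491614]
 [  0.         471.26279722 238.56789641]
 [  0.           0.           1.        ]] [[ 5.58220408e-01 -8.29552849e-01 -1.52330803e-02 -4.31275214e+01]
 [-3.95377978e-01 -2.49825762e-01 -8.83891024e-01  3.54875734e+02]
 [ 7.29428702e-01  4.99428832e-01 -4.67444767e-01  3.51783788e+02]
 [ 0.00000000e+00  0.00000000e+00  0.00000000e+00  1.00000000e+00]]
top [[502.33140297   0.         322.16632935]
 [  0.         502.33140297 246.18698075]
 [  0.           0.           1.        ]] [[ 1.64168714e-02 -9.99781364e-01  1.29502896e-02  2.80562311e+02]
 [-9.88348453e-01 -1.81865847e-02 -1.51117778e-01  5.44384076e+02]
 [ 1.51320260e-01 -1.03185176e-02 -9.88430932e-01  8.81664065e+02]
 [ 0.00000000e+00  0.00000000e+00  0.00000000e+00  1.00000000e+00]]
wrist [[374.79324996   0.         324.5842039 ]
 [  0.         374.79324996 240.32404057]
 [  0.           0.           1.        ]] [[ 4.28606902e-01  9.03489672e-01 -1.59239469e-03 -5.24210347e+02]
 [ 8.59860447e-01 -4.07367258e-01  3.07720537e-01 -3.82223029e+01]
 [ 2.77373638e-01 -1.33260383e-01 -9.51475452e-01  3.91743801e+02]
 [ 0.00000000e+00  0.00000000e+00  0.00000000e+00  1.00000000e+00]]
```

View pics/scene0.png

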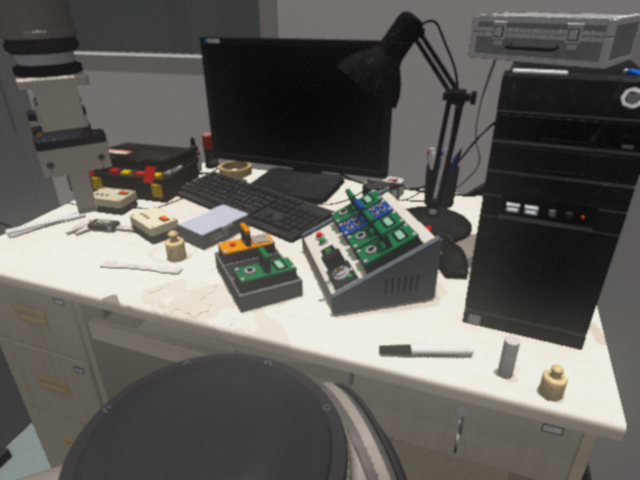

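View pics/top0.png

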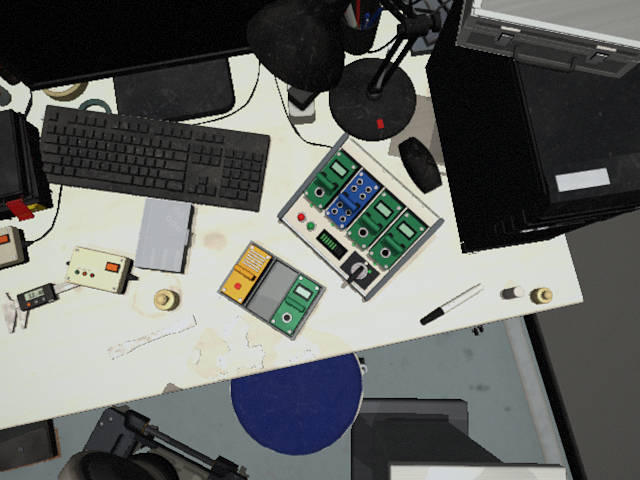

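View pics/wrist0.png

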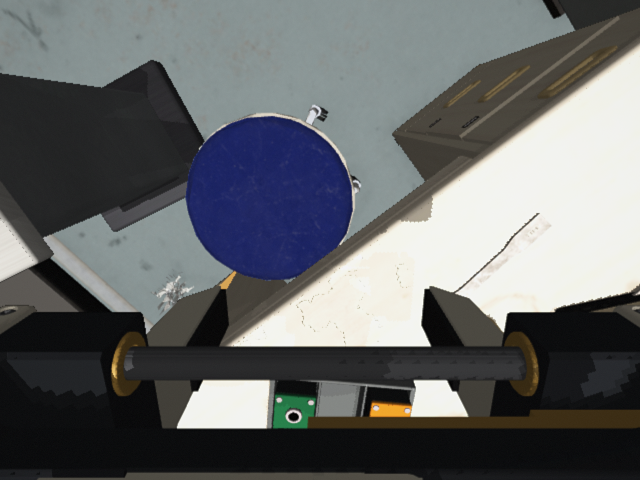

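```bash
python3 - <<'E'
import numpy as np,cv2
c=np.load("top0.npz"); im=c["color"][:,:,::-1]
cv2.imwrite("pics/crop0.png",cv2.resize(im[125:345,210:450],None,fx=3.2,fy=2.7,interpolation=cv2.INTER_CUBIC)[:600,:800])
cr=im[125:345,210:450]; cv2.imwrite("pics/crop0.png",cv2.resize(cr,None,fx=2.7,fy=2.7,interpolation=cv2.INTER_CUBIC))
d=c["depth"];print((d>0).mean())
K=c["K"];T=np.linalg.inv(c["camera_from_world"])
v,u=np.mgrid[:480,:640]
P=np.stack([(u-K[0,2])/K[0,0]*d,(v-K[1,2])/K[1,1]*d,d],-1)@T[:3,:3].T+T[:3,3]
np.save("P0.npy",P)
for p in [(230,300),(302,216),(325,248),(340,140),(370,297),(440,220),(285,215),(340,160),(255,245),(295,337),(220,290),(325,290)]:
    print(p,P[p[1],p[0]].round(1))
E
```

```text
0.9960677083333334
(230, 300) [438.6 455.2  34.1]
(302, 216) [591.8 327.7  55.4]
(325, 248) [536.3 284.7  38.9]
(340, 140) [715.3 262.8 114.8]
(370, 297) [448.  202.1  40.4]
(440, 220) [575.6  92.3 119.7]
(285, 215) [597.  359.8  37.3]
(340, 160) [676.  262.8 124.1]
(255, 245) [540.6 414.   31.4]
(295, 337) [374.5 336.   32.4]
(220, 290) [456.5 474.5  31.9]
(325, 290) [460.2 283.3  25.2]
```

View pics/crop0.png

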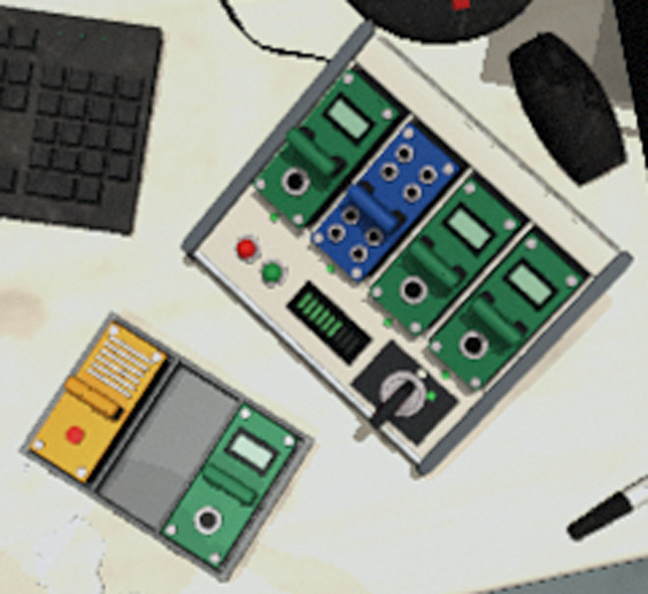

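```bash
cat > vis.py <<'E'
import numpy as np,cv2
def masks(rgb):
    h=cv2.cvtColor(np.ascontiguousarray(rgb),cv2.COLOR_RGB2HSV)
    return dict(g=cv2.inRange(h,(65,90,30),(90,255,255)),b=cv2.inRange(h,(105,110,40),(125,255,255)),a=cv2.inRange(h,(12,140,100),(28,255,255)))
def pts(c):
    d=c["depth"];K=c["K"];T=np.linalg.inv(c["camera_from_world"])
    v,u=np.mgrid[:480,:640]
    return np.stack([(u-K[0,2])/K[0,0]*d,(v-K[1,2])/K[1,1]*d,d],-1)@T[:3,:3].T+T[:3,3]
def rays(c,uv):
    uv=np.asarray(uv,float);K=c["K"];T=np.linalg.inv(c["camera_from_world"])
    r=np.c_[(uv[:,0]-K[0,2])/K[0,0],(uv[:,1]-K[1,2])/K[1,1],np.ones(len(uv))]@T[:3,:3].T
    return T[:3,3],r
def onplane(c,uv,p0,n):
    o,r=rays(c,uv); s=((p0-o)@n)/(r@n); return o+r*s[:,None]
def planefit(X,it=8,th=3):
    m=np.ones(len(X),bool)
    for _ in range(it):
        c=np.median(X[m],0) if _==0 else X[m].mean(0)
        n=np.linalg.svd(X[m]-c,full_matrices=False)[2][2]; n*=np.sign(n[2])
        r=(X-c)@n; r-=np.median(r[m]) ; m=abs(r)<max(th,20-4*_)
    return X[m].mean(0),n,m.sum()
E
python3 - <<'E'
import numpy as np,cv2
from vis import *
for nm in ["top","scene"]:
    c=np.load(nm+"0.npz");P=pts(c);M=masks(c["color"])
    for k,m in M.items():
        n,l,st,ce=cv2.connectedComponentsWithStats(cv2.morphologyEx(m,cv2.MORPH_CLOSE,np.ones((5,5))))
        for i in range(1,n):
            if st[i,4]>250 and np.linalg.norm(P[int(ce[i][1]),int(ce[i][0]),:2]-[530,280])<260:
                X=P[(l==i)&(c["depth"]>0)];p,nn,cnt=planefit(X)
                print(nm,k,st[i],ce[i].round(),p.round(1),nn.round(3),"tilt",np.degrees(np.arccos(nn[2])).round(1),"az",np.degrees(np.arctan2(-nn[1],-nn[0])).round(1),cnt)
E
```

```text
top g [ 306  151   52   58 1196] [330. 180.] [645.7 278.1 104.3] [-0.315  0.283  0.906] tilt 25.1 az -41.9 929
top g [ 347  191   79   77 2715] [385. 230.] [559.4 182.5 104.4] [-0.314  0.283  0.906] tilt 25.0 az -42.0 1906
top g [ 270  274   51   62 1184] [294. 305.] [429.7 337.   54.8] [-0.006 -0.006  1.   ] tilt 0.5 az 43.6 943
top b [ 325  171   55   58 1202] [353. 199.] [612.2 238.9 105. ] [-0.312  0.281  0.908] tilt 24.8 az -42.0 940
top a [ 221  244   51   60 1390] [246. 273.] [483.6 425.7  55.1] [-0.002  0.     1.   ] tilt 0.1 az -15.3 1041
scene g [ 332  192   85   73 1843] [376. 231.] [568.2 197.1 105.7] [-0.313  0.285  0.906] tilt 25.0 az -42.3 1486
scene g [235 258  57  23 407] [263. 270.] [424.7 331.   57.7] [-0.002 -0.003  1.   ] tilt 0.2 az 54.9 406
scene a [219 234  55  21 431] [241. 245.] [470.3 421.5  57.6] [-0.009 -0.018  1.   ] tilt 1.2 az 63.8 397
```

```bash
python3 - <<'E'
import numpy as np,cv2
from vis import *
c=np.load("top0.npz");P=pts(c);M=masks(c["color"])
n=np.array([-np.sin(np.radians(25))*np.cos(np.radians(-42)),-np.sin(np.radians(25))*np.sin(np.radians(-42)),np.cos(np.radians(25))])
def rects(m,p0,n,ex,ey):
    # front-plane pixels
    ok=((abs((P-p0)@n)<5)&(m>0)).astype(np.uint8)
    ok=cv2.morphologyEx(ok,cv2.MORPH_OPEN,np.ones((2,2)))
    nn,l,st,ce=cv2.connectedComponentsWithStats(ok)
    for i in range(1,nn):
        if st[i,4]<300: continue
        uv=np.argwhere(l==i)[:,::-1]
        X=onplane(c,uv,p0,n)-p0
        q=np.c_[X@ex,X@ey].astype(np.float32)
        r=cv2.minAreaRect(q)
        cc=p0+r[0][0]*ex+r[0][1]*ey
        print(st[i],"size",np.round(r[1],1),"ang",round(r[2],1),"loc",np.round(r[0],1),"world",cc.round(1))
ex=np.cross([0,0,1],n);ey=None
y=np.cross(n,[0,0,1]);y/=np.linalg.norm(y)  # horizontal
y=y if y[1]>0 else -y
x=np.cross(y,n)
print("x",x.round(3),"y",y.round(3))
p0=np.array([600,230,104.]); 
X=P[(M['b']+M['g']>0)&(c["depth"]>0)];X=X[(np.linalg.norm(X[:,:2]-[597,225],axis=1)<140)&(X[:,2]>60)]
h=(X-p0)@n; hist,e=np.histogram(h,np.arange(-10,40,1));print(hist);med=np.median(h[abs(h-np.median(h))<4]);p0=p0+n*med;print(med)
for k in 'bg': rects(M[k],p0,n,x,y)
print("rack")
z=np.array([0,0,1.]);
for a in 'ga': rects(M[a],np.array([430,337,56.]),z,np.array([1.,0,0]),np.array([0,1.,0]))
E
```

```text
x [ 0.674 -0.606  0.423] y [ 0.669  0.743 -0.   ]
[  7   8  12  13   6  37 116 419 723 933 745 444 163  39  13   3   2   0
   2   1   4   2   1   2   1   1   0   1   0   1   1   2   4   4  11   8
  11   7  14  26  40  72 130 125  90  32  14   2   0]
-0.42749711569189425
[329 174  49  54 780] size [ 43.5 100.1] ang 89.7 loc [ 0.9 13. ] world [609.5 239.  104. ]
[308 154  48  55 871] size [43.5 99.9] ang 89.7 loc [ 1.2 64.7] world [644.3 277.2 104.1]
[351 192  50  56 903] size [ 43.6 100.1] ang 89.7 loc [  0.6 -38.8] world [574.6 200.7 103.9]
[388 215  36  34 501] size [43.  51.2] ang 89.6 loc [ 24.9 -90.5] world [556.3 147.5 114.1]
[373 239  29  29 387] size [42.6 37.5] ang 88.3 loc [-30.7 -90.1] world [519.2 181.5  90.7]
rack
[288 278  32  34 383] size [43.2 48.4] ang 58.5 loc [ 21.8 -15.7] world [451.8 321.3  56. ]
[274 302  30  32 477] size [43.2 44.9] ang 58.9 loc [-23.3  11.7] world [406.7 348.7  56. ]
[225 258  46  44 709] size [43.3 93.1] ang 58.5 loc [51.  87.6] world [481.  424.6  56. ]
```

```bash
cat > mv.py <<'E'
import numpy as np
from scipy.spatial.transform import Rotation as Ro
def tool(o,xyz,yaw_deg):
    R=Ro.from_euler('xyz',o["tcp_rot"]).as_matrix()
    d=R.T@(np.asarray(xyz,float)-o["tool_pos"])
    y0=np.degrees(o["tcp_rot"][2]); s=-(yaw_deg-y0)  # tool z down: + spin = - yaw
    s=(s+180)%360-180
    return d.round(1),round(s,1)
E
python3 - <<'E'
import numpy as np,cv2
from vis import *
c=np.load("top0.npz");P=pts(c);M=masks(c["color"])
z=np.array([0,0,1.])
for k,th in [('g',58.7),('a',58.7)]:
    ok=(abs(P[...,2]-55.5)<5)&(M[k]>0)&(np.linalg.norm(P[...,:2]-[455,380],axis=-1)<140)
    ok=cv2.morphologyEx(ok.astype(np.uint8),cv2.MORPH_OPEN,np.ones((2,2)))
    X=onplane(c,np.argwhere(ok)[:,::-1],np.array([0,0,56.]),z)[:,:2].astype(np.float32)
    r=cv2.minAreaRect(X);print(k,np.round(r[0],1),np.round(r[1],1),r[2])
# rack rim at z=34: points in height 28..40 close to rack
ok=(abs(P[...,2]-33)<6)&(np.linalg.norm(P[...,:2]-[457,378],axis=-1)<115)
n,l,st,ce=cv2.connectedComponentsWithStats(ok.astype(np.uint8));i=1+np.argmax(st[1:,4])
X=onplane(c,np.argwhere(l==i)[:,::-1],np.array([0,0,34.]),z)[:,:2].astype(np.float32)
r=cv2.minAreaRect(X);print("rim",st[i],np.round(r[0],1),np.round(r[1],1),r[2])
# handles in rack
for k in 'ga':
    ok=(P[...,2]>80)&(M[k]>0)&(np.linalg.norm(P[...,:2]-[455,380],axis=-1)<140)
    X=onplane(c,np.argwhere(ok)[:,::-1],np.array([0,0,90.]),z)[:,:2].astype(np.float32);r=cv2.minAreaRect(X);print("handle",k,np.round(r[0],1),np.round(r[1],1),r[2],np.median(P[ok][:,2]))
# handle bars deck
nn=np.array([-.3126,.2844,.9063]);pf=np.array([609.5,239,104.])
for k in 'bg':
    ok=((P-pf)@nn>27)&((P-pf)@nn<45)&(M[k]>0)&(np.linalg.norm(P[...,:2]-[590,220],axis=-1)<160)
    n,l,st,ce=cv2.connectedComponentsWithStats(ok.astype(np.uint8))
    for i in range(1,n):
        if st[i,4]>50:
            X=onplane(c,np.argwhere(l==i)[:,::-1],pf+34*nn,nn);print("bar",k,st[i,4],X.mean(0).round(1),(X.mean(0)-6*nn).round(1))
# lamp heights
for p in [(290,40),(370,90),(400,30),(330,20),(380,20)]: print(p,P[p[1],p[0]].round())
E
```

```text
g [474.5 318.8] [ 58.8 196.2] 71.36812591552734
a [483.7 422.9] [43.3 99.6] 58.490997314453125
rim [ 218  241  109  100 1008] [458.5 380.5] [164.6 112.6] 58.75089645385742
handle g [504.4 272.4] [197.9 266.6] 57.07577896118164 88.38142751972975
handle a [549.2 594.9] [399.7  65.9] 68.59478759765625 88.60400702053903
bar b 136 [600.3 249.8 135. ] [602.2 248.1 129.5]
bar g 138 [635.3 288.2 135. ] [637.2 286.5 129.5]
bar g 139 [565.7 211.9 134.9] [567.6 210.2 129.5]
bar g 143 [531.  173.6 134.9] [532.8 171.9 129.5]
(290, 40) [751. 338. 365.]
(370, 90) [834. 205.  64.]
(400, 30) [811. 188. 296.]
(330, 20) [774. 288. 373.]
(380, 20) [1020.  178.   -2.]
```

```bash
python3 - <<'E'
from plant import bot
from mv import *
o=bot.get_obs();print(tool(o,[601,247.5,190],47.7))
E
```

```text
(array([-437.1,  -43.5,   36.2]), np.float64(106.9))
```

Call:
carry_out(motion=[[0.4, -44, -4, 0, 10.7], [0.72, -87, -9, 0, 21.4], [0.72, -131, -13, 0, 32], [0.72, -175, -17, 0, 42.7], [0.72, -219, -22, 0, 53.4], [0.72, -262, -26, 0, 64], [0.72, -306, -30, 10, 74.8], [0.72, -350, -35, 20, 85.5], [0.72, -394, -39, 30, 96.2], [0.72, -437, -43.5, 36, 106.9]])

```text
time: 1.4
tool_pos: [601.8, 246.6, 189.1]
tcp_rot: [-3.141, 0.002, 0.827]
contact_force: [0.7, 0.3, -0.1]
grip_width: 26.2
```

```bash
python3 - <<'E'
from plant import bot
from mv import *
import cv2
o=bot.get_obs();print(o,tool(o,[601,247.5,150],47.7))
for n in ["scene","wrist"]:
    c=bot.capture(n); cv2.imwrite(f"pics/{n}1.png",c["color"][:,:,::-1]); np.savez(f"{n}1.npz",**c)
E
```

```text
{'time': 1.4, 'joint_positions': array([ 2.71450661e-01,  6.04597859e-01,  1.19715258e+00, -7.25074798e-04,
        1.34219375e+00,  1.01564329e+00]), 'dq': array([-4.04590008e-01,  4.07215721e-01, -6.02971070e-01,  8.97403858e-04,
        1.84488769e-01,  1.07849356e+00]), 'tau': array([ 1.02338199e+00, -5.87375307e+01, -2.29555410e+01, -4.70076967e-02,
       -2.35369261e-01, -1.46115728e+00]), 'tool_pos': array([601.7941676 , 246.56238076, 189.12804114]), 'tcp_rot': array([-3.14095301e+00,  2.37045104e-03,  8.26769602e-01]), 'contact_force': array([ 0.67967766,  0.26319563, -0.06500747]), 'moment': array([-0.10360421,  0.06269682, -0.024401  ]), 'grip_width': 26.24400555140217} (array([ 0.2, -1.2, 39.1]), np.float64(-0.3))
```

View pics/wrist1.png

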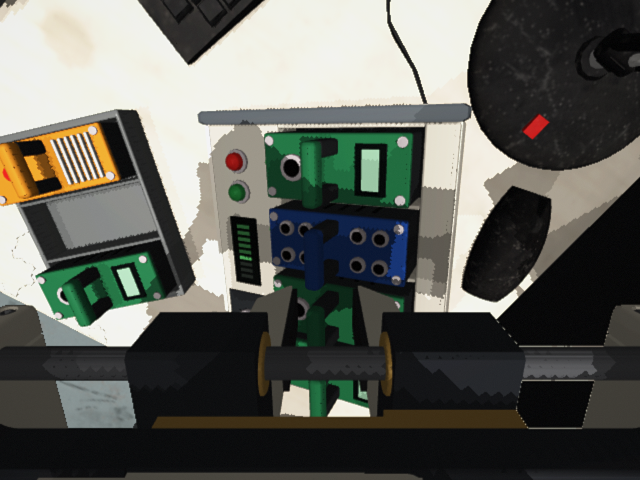

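View pics/scene1.png

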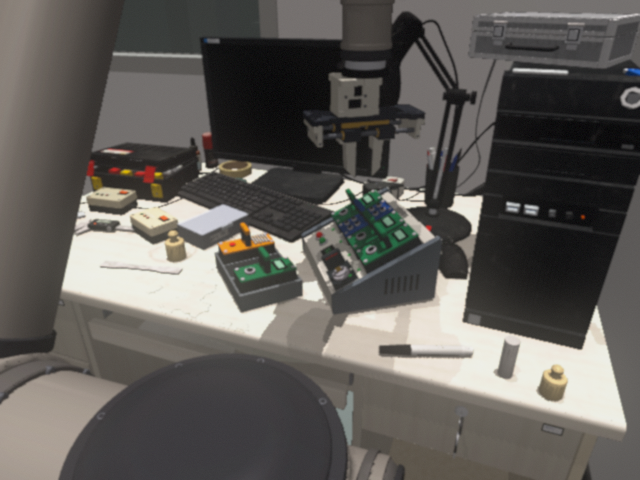

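```bash
python3 - <<'E'
import numpy as np,cv2
from vis import *
c=np.load("wrist1.npz");P=pts(c);M=masks(c["color"])
nn=np.array([-.3126,.2844,.9063]);pf=np.array([609.5,239,104.])
for k in 'bg':
    h=(P-pf)@nn
    ok=((h>28)&(h<40)&(M[k]>0)&(np.linalg.norm(P[...,:2]-[590,220],axis=-1)<160))
    n,l,st,ce=cv2.connectedComponentsWithStats(ok.astype(np.uint8))
    for i in range(1,n):
        if st[i,4]>150:
            X=P[l==i]; print(k,st[i],ce[i].round(),np.median(X,0).round(1),np.median(h[l==i]).round(1))
    ok=(abs(h)<4)&(M[k]>0)&(np.linalg.norm(P[...,:2]-[590,220],axis=-1)<160)
    n,l,st,ce=cv2.connectedComponentsWithStats(ok.astype(np.uint8))
    for i in range(1,n):
        if st[i,4]>800:print("front",k,st[i],P[l==i].mean(0).round(1),h[l==i].mean())
    ok=(M[k]>0)&(P[...,2]>75)&(P[...,2]<95)&(np.linalg.norm(P[...,:2]-[455,380],axis=-1)<140)
    if ok.sum()>100:print("rackhandle",k,np.median(P[ok],0))
E
```

```text
b [ 303  230   20   60 1008] [313. 260.] [602.9 250.3 135.4] 34.2
front b [ 270  208  139   79 5167] [618.3 237.3 108.4] 0.7294117617742216
g [ 300  141   21   68 1250] [310. 174.] [637.4 288.1 135.4] 34.1
g [306 308  18  38 606] [315. 327.] [571.8 216.2 135.2] 34.1
g [309 381  17  35 526] [317. 398.] [535.3 175.5 135.6] 34.3
front g [ 265  133  148   75 5814] [651.4 276.1 107.7] 0.7805906802316328
front g [ 274  275   80   70 1644] [576.7 210.  102.6] 0.7451861302615322
rackhandle g [434.83204318 335.96090069  88.60634306]
```

```bash
python3 - <<'E'
from plant import bot
from mv import *
o=bot.get_obs();print(o['tool_pos'],tool(o,[602.5,248,118],47.7))
E
```

```text
[603.540002   244.3320139  188.09379922] (array([ 2.2, -3.3, 70.1]), np.float64(-0.4))
```

Call:
carry_out(motion=[[0.72, 2, -3, 20, 0], [0.72, 2, -3, 40, 0], [0.72, 2, -3, 40, 0], [0.72, 2, -3, 40, 0]])

```text
time: 2.0
tool_pos: [602.7, 248.2, 149.0]
tcp_rot: [3.141, 0.002, 0.827]
contact_force: [-0.0, 0.3, 0.8]
grip_width: 25.8
```

```bash
python3 - <<'E'
from plant import bot
from mv import *
o=bot.get_obs();print(o['tool_pos'],o['tcp_rot'],o['dq'].round(3),tool(o,[602.5,248,118],47.7))
E
```

```text
[602.66153722 248.20381447 149.01974675] [3.14072387e+00 2.15936281e-03 8.26573008e-01] [-0.001 -0.009 -0.01   0.001 -0.002  0.004] (array([-0.2, -0. , 31. ]), np.float64(-0.3))
```

Call:
carry_out(motion=[[0.72, 0, 0, 16, 0], [0.72, 0, 0, 31, 0], [0.72, 0, 0, 31, 0], [1, 0, 0, 31, 0], [1, 0, 0, 31, 0], [1, 0, 0, 31, 0], [1, 0, 0, 31, 0]])

```text
time: 2.88
tool_pos: [602.5, 248.6, 118.7]
tcp_rot: [3.141, 0.001, 0.827]
contact_force: [-4.1, 2.8, 4.7]
grip_width: 12.3
```

```bash
cat > look.py <<'E'
import sys,cv2
from plant import bot
from mv import *
def st():
    o=bot.get_obs();print(o['time'],o['tool_pos'].round(1),np.degrees(o['tcp_rot']).round(1),o['grip_width'].round(1),"F",o['contact_force'].round(1),"M",o['moment'].round(2));return o
def cap(n,tag):
    c=bot.capture(n);cv2.imwrite(f"pics/{n}{tag}.png",c["color"][:,:,::-1]);np.savez(f"{n}{tag}.npz",**c);return c
def crop(n,tag,box,f):
    im=cv2.imread(f"pics/{n}{tag}.png");x0,y0,x1,y1=box
    cv2.imwrite(f"pics/{n}{tag}c.png",cv2.resize(im[y0:y1,x0:x1],None,fx=f,fy=f,interpolation=cv2.INTER_CUBIC))
E
python3 - <<'E'
from look import *
st();cap("scene",2);cap("wrist",2);crop("scene",2,(230,120,470,320),3)
E
```

```text
Traceback (most recent call last):
  File "look.py", line 5, in st
    o=bot.get_obs();print(o['time'],o['tool_pos'].round(1),np.degrees(o['tcp_rot']).round(1),o['grip_width'].round(1),"F",o['contact_force'].round(1),"M",o['moment'].round(2));return o
                                                                                             ^^^^^^^^^^^^^^^^^^^^^
AttributeError: 'float' object has no attribute 'round'
```

```bash
sed -i "s/o\['grip_width'\].round(1)/round(o['grip_width'],1)/" look.py
python3 - <<'E'
from look import *
st();cap("scene",2);cap("wrist",2);crop("scene",2,(230,120,470,320),3)
E
```

```text
2.875 [602.5 248.6 118.7] [1.80e+02 1.00e-01 4.74e+01] 12.3 F [-4.1  2.8  4.7] M [ 0.05  0.71 -0.09]
```

View pics/scene2c.png

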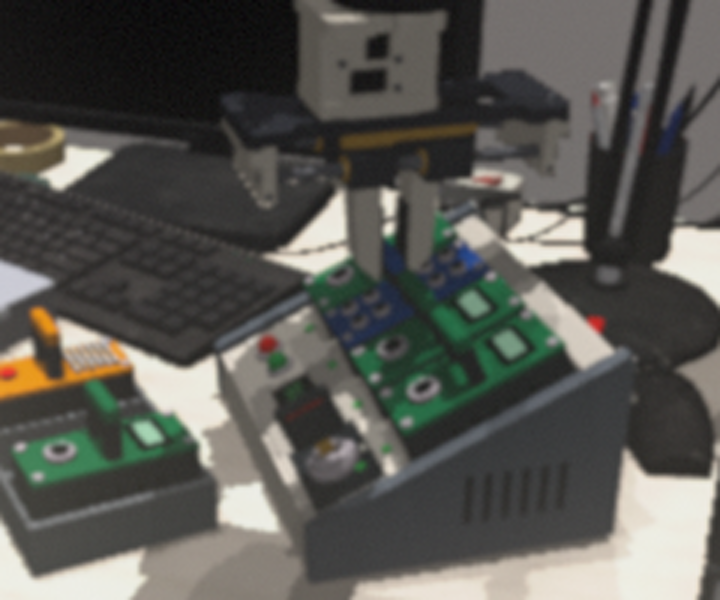

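View pics/wrist2.png

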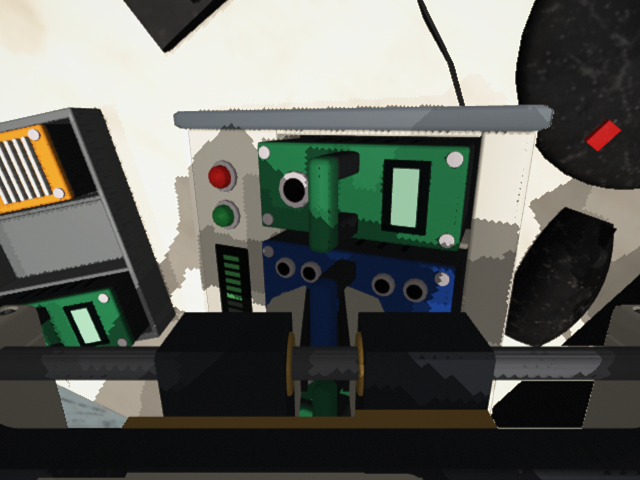

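Call:
carry_out(motion=[[1, 0, -2, -5, 0], [1, 0, -4, -9, 0], [1, 0, -6, -14, 0], [1, 0, -8.5, -18, 0], [1, 0, -10.5, -23, 0], [1, 0, -12.5, -27, 0], [1, 0, -14.5, -32, 0], [1, 0, -17, -36, 0]])

```text
time: 3.98
tool_pos: [589.6, 260.6, 154.9]
tcp_rot: [3.142, 0.002, 0.827]
contact_force: [-0.0, -0.5, -1.9]
grip_width: 11.1
```

```bash
python3 - <<'E'
from look import *
st();cap("scene",3);cap("wrist",3);crop("scene",3,(230,120,470,320),3)
E
```

```text
3.975 [589.6 260.6 154.9] [1.80e+02 1.00e-01 4.74e+01] 11.1 F [-0.  -0.5 -1.9] M [-0.11  0.17 -0.02]
```

View pics/scene3c.png

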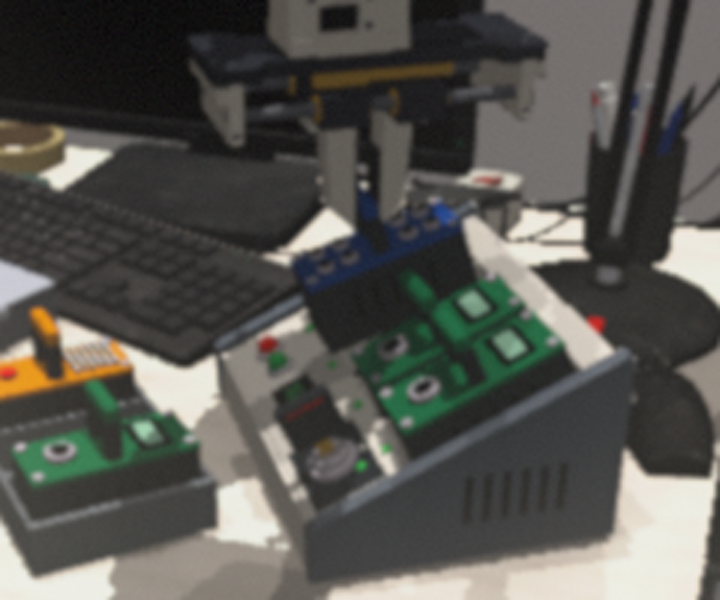

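View pics/wrist3.png

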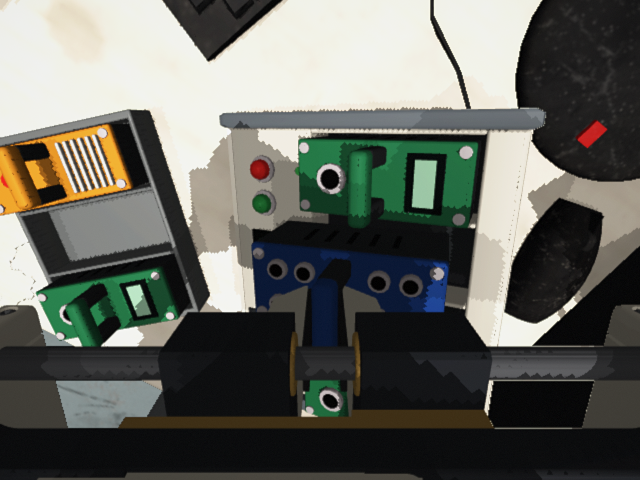

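Call:
carry_out(motion=[[1, 0, -3, -20, 0], [1, 0, -3, -45, 0], [1, 0, -3, -70, 0], [1, 0, -3, -90, 0], [1, 0, -3, -90, 0], [1, 0, -3, -90, 0]])

```text
time: 4.82
tool_pos: [587.2, 262.6, 244.0]
tcp_rot: [-3.141, 0.002, 0.827]
contact_force: [-0.4, -0.6, -3.5]
grip_width: 11.1
```

```bash
cat >> look.py <<'E'
from vis import *
def held(tag,k):
    c=cap("wrist",tag);o=bot.get_obs();P=pts(c);m=masks(c["color"])[k]
    ok=(m>0)&(np.linalg.norm(P[...,:2]-o['tool_pos'][:2],axis=-1)<90)&(abs(P[...,2]-o['tool_pos'][2]+16)<32)&(c["depth"]>0)
    n,l,s,ce=cv2.connectedComponentsWithStats(ok.astype(np.uint8))
    X=P[ok]; p,nn,cnt=planefit(X)
    R=Ro.from_euler('xyz',o["tcp_rot"]).as_matrix()
    d=R.T@nn
    q=(X-o['tool_pos'])@R
    print("plane pt",p.round(1),"n",nn.round(3),"n in tool",d.round(3),"tilt about jaw-perp deg",np.degrees(np.arctan2(d[1],-d[2])).round(1),"other",np.degrees(np.arctan2(d[0],-d[2])).round(1),cnt,len(X))
    return c,P,ok,o
E
python3 - <<'E'
from look import *
o=st();held(4,'b');print(tool(o,[457,378.8,180],58.7))
E
```

```text
4.825 [587.2 262.6 244. ] [-1.80e+02  1.00e-01  4.74e+01] 11.1 F [-0.4 -0.6 -3.5] M [-0.05  0.11  0.01]
plane pt [603.3 261.7 230.5] n [-0.213  0.211  0.954] n in tool [ 0.008 -0.3   -0.954] tilt about jaw-perp deg -17.5 other 0.5 6395 6786
(array([  -2.5, -174.4,   64. ]), np.float64(-11.3))
```

```bash
python3 - <<'E'
import numpy as np
P=np.load("P0.npy")
for uv in [(200,330),(185,350),(215,345),(180,320),(200,310),(170,305),(240,345),(160,385),(250,370)]: print(uv,P[uv[1],uv[0]].round(1))
# footprint check around centre along az -31.3
c=np.array([385,500.]);ax=np.array([.854,-.519]);ay=np.array([.519,.854])
for c in ([385,500],[375,520],[400,500],[390,490]):
    d=P[...,:2]-np.array(c);ok=(abs(d@ax)<75)&(abs(d@ay)<32);print(c,ok.sum(),P[ok][:,2].min(),P[ok][:,2].max())
from look import *
o=bot.get_obs();print(tool(o,[385,500,110],58.7))
E
```

```text
(200, 330) [3.836e+02 5.142e+02 1.000e-01]
(185, 350) [346.5 540.7  -2.9]
(215, 345) [356.5 485.6  -2.9]
(180, 320) [401.4 551.2   4.3]
(200, 310) [420.6 516.8  -2.9]
(170, 305) [427.8 562.6  34.9]
(240, 345) [357.5 438.5   2.4]
(160, 385) [282.9 582.9  -3.3]
(250, 370) [312.4 418.8  -1.2]
[385, 500] 2767 -5.984865143538855 36.95108346041013
[375, 520] 2827 -5.984865143538855 7.145658140245473
[400, 500] 2719 -5.878286477423444 59.840360814878636
[390, 490] 2744 -6.4871165012556276 59.98700630809674
(array([  38.3, -309.3,  133.8]), np.float64(-11.3))
```

```bash
python3 - <<'E'
from look import *
o=bot.get_obs();print(tool(o,[362,530,150],58.7))
E
```

```text
(array([  44.7, -346.6,   93.8]), np.float64(-11.3))
```

Call:
carry_out(motion=[[1, 5, -40, 0, -1.5], [1, 10, -80, 0, -3], [1, 16, -124, 0, -5], [1, 22, -168, 0, -7], [1, 28, -212, 0, -9], [1, 33, -256, 20, -11.3], [1, 39, -300, 50, -11.3], [1, 44.7, -347, 80, -11.3], [1, 44.7, -347, 94, -11.3], [1, 44.7, -347, 94, -11.3]])

```text
time: 6.12
tool_pos: [361.1, 529.3, 147.7]
tcp_rot: [-3.14, 0.007, 1.025]
contact_force: [0.1, -0.1, -1.6]
grip_width: 10.6
```

```bash
python3 - <<'E'
from look import *
o=st();held(5,'b');print(tool(o,[362,530,79],58.7))
E
```

```text
6.125 [361.1 529.3 147.7] [-179.9    0.4   58.7] 10.6 F [ 0.1 -0.1 -1.6] M [-0.03  0.07  0.  ]
plane pt [372.9 533.4 133.3] n [-0.158  0.113  0.981] n in tool [ 0.01  -0.195 -0.981] tilt about jaw-perp deg -11.2 other 0.6 6728 7276
(array([ 1.6,  0.5, 68.7]), np.float64(0.0))
```

Call:
carry_out(motion=[[1, 0, 0, 30, 0], [1, 0, 0, 60, 0], [1, 0, 0, 68, 0], [1, 0, 2, 72, 0], [1, 0, 6, 75, 0], [1, 0, 11, 78, 0], [1, 0, 17, 80, 0], [1, 0, 22, 81, 0], [1, 0, 22, 81, 0]])

```text
time: 7.3
tool_pos: [381.1, 517.7, 68.3]
tcp_rot: [-3.141, 0.004, 1.023]
contact_force: [0.1, 0.9, -1.5]
grip_width: 9.6
```

```bash
python3 - <<'E'
from look import *
o=st();held(6,'b')
E
```

```text
7.3 [381.1 517.7  68.3] [-179.9    0.2   58.6] 9.6 F [ 0.1  0.9 -1.5] M [-0.06  0.2   0.02]
plane pt [389.  524.2  53.8] n [-0.057  0.047  0.997] n in tool [ 0.006 -0.074 -0.997] tilt about jaw-perp deg -4.3 other 0.4 6837 6966
```

Call:
carry_out(motion=[[1, 0, 3, 2, 0], [1, 0, 6, 4, 0], [1, 0, 9, 5, 0], [1, 0, 9, 5.5, 0], [1, 0, 9, 5.5, 0]])

```text
time: 7.98
tool_pos: [388.6, 514.5, 67.5]
tcp_rot: [-3.141, -0.001, 1.024]
contact_force: [-7.8, -3.9, 23.9]
grip_width: 9.5
```

```bash
python3 - <<'E'
from look import *
o=st();held(7,'b')
E
```

```text
7.975 [388.6 514.5  67.5] [-179.9   -0.    58.7] 9.5 F [-7.8 -3.9 23.9] M [-0.71  1.53  0.02]
plane pt [392.7 523.1  53.4] n [0.034 0.005 0.999] n in tool [ 0.022  0.025 -0.999] tilt about jaw-perp deg 1.4 other 1.3 6722 6817
```

Call:
carry_out(motion=[[1, 0, 0, -20, 0], [1, 0, 0, -60, 0], [1, 0, 0, -60, 0], [1, 0, 0, -60, 0]])

```text
time: 8.52
tool_pos: [388.1, 513.9, 126.2]
tcp_rot: [-3.14, 0.001, 1.024]
contact_force: [0.1, 0.3, -3.2]
grip_width: 9.8
```

```bash
cat >> look.py <<'E'
def off(c,P,ok,o):
    # offset of held module's front in tool x (across) and y
    R=Ro.from_euler('xyz',o["tcp_rot"]).as_matrix()
    X=P[ok];p,nn,cnt=planefit(X)
    m=ok&(abs((P-p)@nn)<4)
    uv=np.argwhere(m)[:,::-1];X=onplane(c,uv,p,nn);q=(X-o['tool_pos'])@R
    r=cv2.minAreaRect(q[:,:2].astype(np.float32));print("rect tool xy",np.round(r[0],1),np.round(r[1],1),round(r[2],1),"z",q[:,2].mean().round(1))
    for y0 in range(-55,55,10):
        s=q[(q[:,1]>=y0)&(q[:,1]<y0+10)]
        if len(s)>20: print(y0,np.percentile(s[:,0],[1,99]).round(1),len(s))
E
python3 - <<'E'
from look import *
o=st();a=held(8,'b');off(*a);print(tool(o,[457,378.8,170],58.7))
E
```

```text
8.525 [388.1 513.9 126.2] [-1.799e+02  1.000e-01  5.870e+01] 9.8 F [ 0.1  0.3 -3.2] M [-0.1   0.15  0.05]
plane pt [392.9 522.1 112. ] n [0.015 0.009 1.   ] n in tool [ 0.013  0.007 -1.   ] tilt about jaw-perp deg 0.4 other 0.7 6819 6924
rect tool xy [ 6.9 -0.2] [32.5 99. ] 0.2 z 13.5
-55 [-9.2 22.7] 447
-45 [-9.2 22.7] 905
-35 [-7.5 22.7] 857
-25 [-0.3 22.7] 466
-15 [ 4.1 22.6] 658
-5 [18.3 22.6] 173
5 [ 4.  22.6] 670
15 [-0.6 22.6] 474
25 [-7.2 22.5] 816
35 [-9.5 23. ] 919
45 [-9.5 23. ] 450
(array([-79.7, 129. , -43.9]), np.float64(-0.0))
```

View pics/wrist8.png

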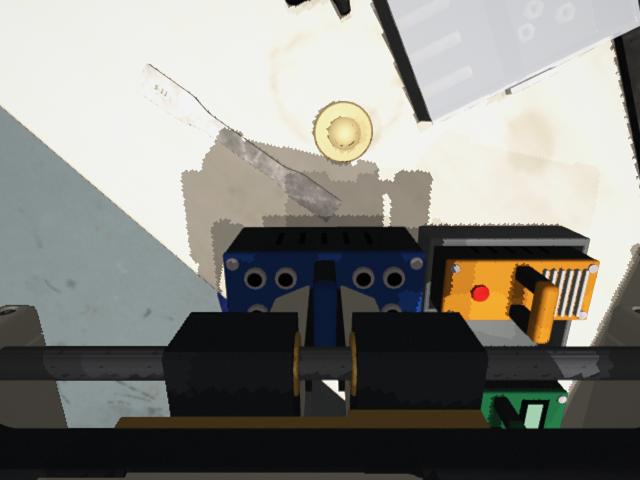

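Call:
carry_out(motion=[[1, 0, 0, -40, 0], [1, -25, 40, -55, 0], [1, -52, 85, -55, 0], [1, -80, 129, -55, 0], [1, -80, 129, -55, 0], [1, -80, 129, -55, 0], [1, -80, 129, -55, 0]])

```text
time: 9.45
tool_pos: [455.9, 379.2, 179.8]
tcp_rot: [-3.139, 0.003, 1.026]
contact_force: [-0.1, 0.1, -1.6]
grip_width: 9.6
```

```bash
python3 - <<'E'
from look import *
o=st();a=held(9,'b');off(*a)
c,P,_,_=a;z=np.array([0,0,1.]);m=masks(c["color"])['a']
ok=(m>0)&(abs(P[...,2]-56)<7)&(np.linalg.norm(P[...,:2]-[480,420],axis=-1)<80)
ok=cv2.morphologyEx(ok.astype(np.uint8),cv2.MORPH_OPEN,np.ones((3,3)))
print("amber h",np.median(P[ok>0][:,2]))
X=onplane(c,np.argwhere(ok)[:,::-1],np.array([0,0,56.]),z)[:,:2].astype(np.float32);r=cv2.minAreaRect(X);print("amber",np.round(r[0],1),np.round(r[1],1),r[2])
E
```

```text
9.45 [455.9 379.2 179.8] [-179.9    0.2   58.8] 9.6 F [-0.1  0.1 -1.6] M [ 0.    0.1  -0.01]
plane pt [460.7 387.3 165.6] n [0.015 0.014 1.   ] n in tool [ 0.017  0.003 -1.   ] tilt about jaw-perp deg 0.2 other 1.0 6770 6890
rect tool xy [ 6.3 -0.1] [31.9 98.9] 0.1 z 14.3
-55 [-9.6 22.3] 432
-45 [-9.6 22.3] 910
-35 [-7.9 22.3] 845
-25 [-0.7 22.2] 464
-15 [ 3.7 22.2] 653
-5 [17.6 22.2] 177
5 [ 3.7 22.2] 670
15 [-1.3 22.2] 472
25 [-7.5 22.2] 828
35 [-9.8 22.2] 909
45 [-9.8 22. ] 425
amber h 55.54130067070909
amber [485.6 424.5] [43.6 99.2] 58.797584533691406
```

View pics/wrist9.png

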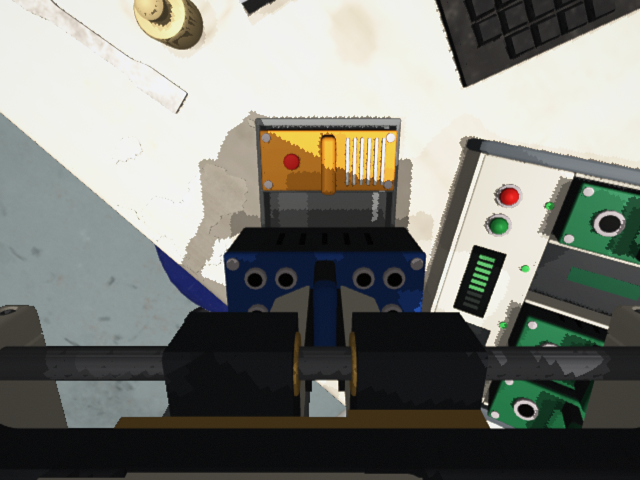

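```bash
python3 - <<'E'
from look import *
c=np.load("wrist9.npz")
im=cv2.imread("pics/wrist9.png");cv2.imwrite("pics/w9c.png",cv2.resize(im[100:240,230:430],None,fx=4,fy=4,interpolation=cv2.INTER_CUBIC))
z=np.array([0,0,1.])
X=onplane(c,[(258,118),(400,120)],np.array([0,0,34.]),z);print(X.round(1),X.mean(0).round(1)-81*np.array([.519,.854,0]))
t=np.load("top0.npz")
E
```

```text
[[455.2 477.9  34. ]
 [547.8 420.   34. ]] [459.461 379.826  34.   ]
```

View pics/w9c.png

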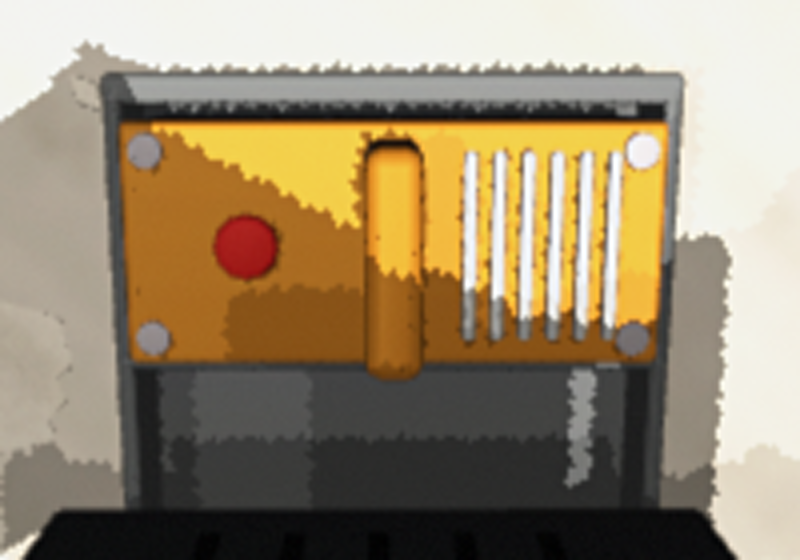

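```bash
python3 - <<'E'
from look import *
o=st();print(tool(o,[458.2,379.5,106],58.7))
E
```

```text
9.5 [455.9 379.3 180. ] [-179.9    0.2   58.8] 9.8 F [ 0.4 -0.3 -2.7] M [-0.07  0.12  0.03]
(array([ 1.6,  2. , 74. ]), np.float64(0.1))
```

Call:
carry_out(motion=[[1, 1.6, 2, 20, 0], [1, 1.6, 2, 45, 0], [1, 1.6, 2, 68, 0], [1, 1.6, 2, 74, 0], [1, 1.6, 2, 74, 0]])

```text
time: 10.12
tool_pos: [458.0, 380.1, 106.1]
tcp_rot: [-3.139, 0.003, 1.027]
contact_force: [1.0, 0.2, -2.3]
grip_width: 9.6
```

```bash
python3 - <<'E'
from look import *
o=st();print(tool(o,[458.2,379.5,96],58.7)); cap("scene",10);crop("scene",10,(190,120,430,320),3)
E
```

```text
10.125 [458.  380.1 106.1] [-179.9    0.2   58.8] 9.6 F [ 1.   0.2 -2.3] M [-0.13  0.11 -0.01]
(array([-0.3,  0.5, 10.1]), np.float64(0.1))
```

View pics/scene10c.png

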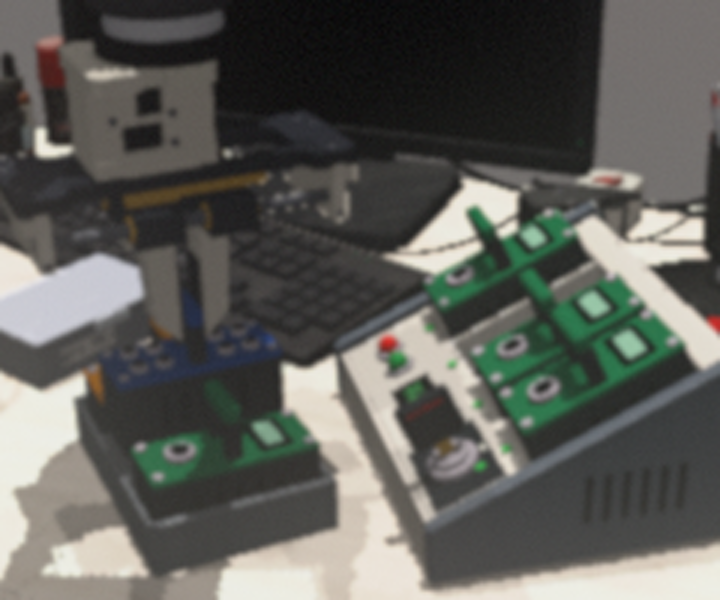

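Call:
carry_out(motion=[[1, 0, 0, 4, 0], [1, 0, 0, 8, 0], [1, 0, 0, 12, 0], [1, 0, 0, 16, 0], [1, 0, 0, 16, 0]])

```text
time: 10.8
tool_pos: [458.1, 380.0, 90.2]
tcp_rot: [-3.14, 0.003, 1.027]
contact_force: [0.1, 0.5, -2.8]
grip_width: 9.2
```

Call:
carry_out(motion=[[1, 0, 0, 6, 0], [1, 0, 0, 12, 0], [1, 0, 0, 16, 0], [1, 0, 0, 18, 0], [1, 0, 0, 18, 0]])

```text
time: 11.42
tool_pos: [458.0, 379.9, 72.1]
tcp_rot: [-3.139, 0.003, 1.027]
contact_force: [0.2, 0.1, -2.7]
grip_width: 9.5
```

Call:
carry_out(motion=[[1, 0, 0, 2, 0], [1, 0, 0, 3, 0], [1, 0, 0, 3, 0], [0.72, 0, 0, 3, 0], [0.72, 0, 0, 3, 0], [0.72, 0, 0, 3, 0]])

```text
time: 12.18
tool_pos: [458.2, 379.9, 69.0]
tcp_rot: [-3.14, 0.003, 1.027]
contact_force: [-0.7, -0.6, 0.2]
grip_width: 25.3
```

```bash
python3 - <<'E'
from look import *
o=st();cap("scene",11);crop("scene",11,(190,120,430,320),3);a=held(11,'b')
E
```

```text
12.175 [458.2 379.9  69. ] [-179.9    0.2   58.8] 25.3 F [-0.7 -0.6  0.2] M [-0.09  0.1  -0.02]
plane pt [461.7 385.9  55.5] n [0.006 0.008 1.   ] n in tool [ 0.007 -0.001 -1.   ] tilt about jaw-perp deg -0.1 other 0.4 7393 7500
```

View pics/scene11c.png

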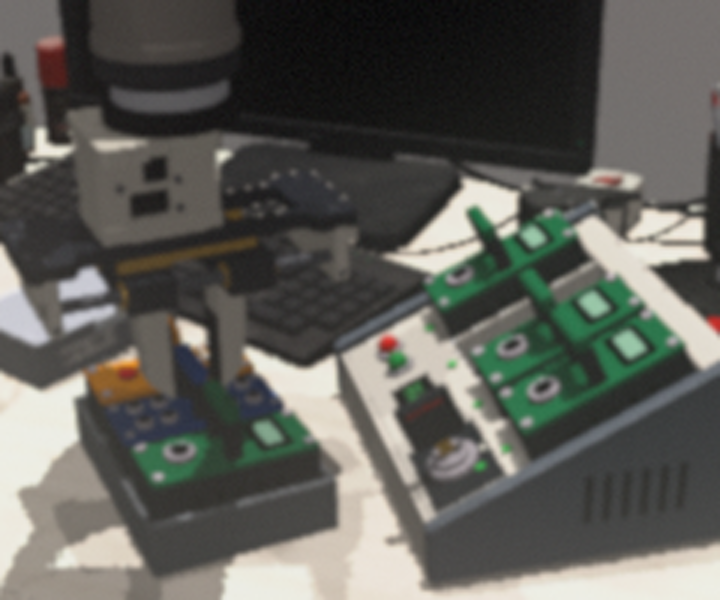

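Call:
carry_out(motion=[[0.72, 0, 0, -25, 0], [0.72, 0, 0, -45, 0], [0.72, -20, 0, -48, 0], [0.72, -52.5, 0, -48, 0], [0.72, -52.5, 0, -48, 0], [0.72, -52.5, 0, -48, 0]])

```text
time: 13.02
tool_pos: [431.7, 335.5, 117.4]
tcp_rot: [-3.14, 0.002, 1.026]
contact_force: [-0.4, 0.7, -0.1]
grip_width: 26.0
```

```bash
python3 - <<'E'
from look import *
o=st();c,P,ok,o=held(12,'g');cap("scene",12);crop("scene",12,(190,120,430,320),3)
print(tool(o,[431,335,72],58.7))
m=masks(c["color"])['g'];k=(m>0)&(P[...,2]>84)&(P[...,2]<96)&(np.linalg.norm(P[...,:2]-[431,335],axis=-1)<60)
X=P[k];R=Ro.from_euler('xyz',o["tcp_rot"]).as_matrix();q=(X-o['tool_pos'])@R;print(len(X),np.percentile(q,[2,50,98],axis=0).round(1))
E
```

```text
13.025 [431.7 335.5 117.4] [-1.799e+02  1.000e-01  5.880e+01] 26.0 F [-0.4  0.7 -0.1] M [-0.08  0.13  0.01]
plane pt [432.8 337.4  89. ] n [0.001 0.028 1.   ] n in tool [ 0.022 -0.015 -1.   ] tilt about jaw-perp deg -0.9 other 1.3 1086 1140
(array([-0.8, -0.2, 45.3]), np.float64(0.1))
1112 [[-15.8  -4.7  26.8]
 [  3.    0.2  28.2]
 [ 18.4   4.6  31.6]]
```

View pics/wrist12.png

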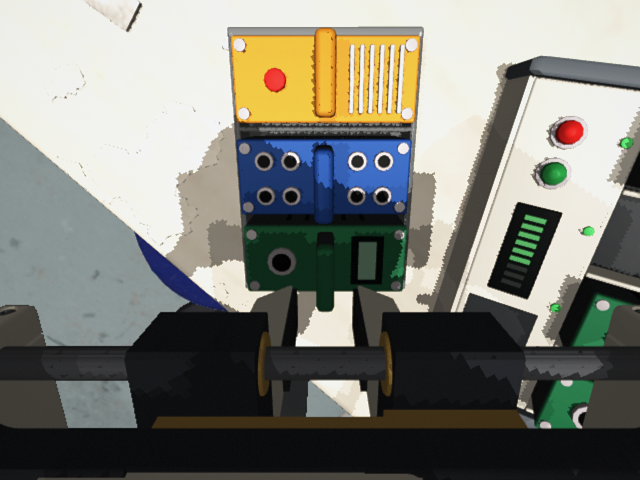

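Call:
carry_out(motion=[[0.72, -0.5, 0, 20, 0], [0.72, -0.5, 0, 40, 0], [0.72, -0.5, 0, 45, 0], [0.72, -0.5, 0, 45, 0], [1, -0.5, 0, 45, 0], [1, -0.5, 0, 45, 0], [1, -0.5, 0, 45, 0]])

```text
time: 14.0
tool_pos: [431.7, 335.4, 72.8]
tcp_rot: [-3.14, 0.001, 1.027]
contact_force: [0.1, 0.3, 2.0]
grip_width: 9.6
```

Call:
carry_out(motion=[[1, 0, 0, -15, 0], [1, 0, 0, -40, 0], [1, 0, 0, -80, 0], [1, 0, 0, -120, 0], [1, 0, 0, -160, 0], [1, 0, 0, -170, 0], [1, 0, 0, -170, 0]])

```text
time: 14.88
tool_pos: [431.7, 335.4, 242.7]
tcp_rot: [-3.14, 0.001, 1.027]
contact_force: [0.1, -0.3, -2.9]
grip_width: 9.6
```

```bash
python3 - <<'E'
from look import *
o=st();a=held(13,'g');off(*a);cap("top",13)
E
```

```text
14.875 [431.7 335.4 242.7] [-1.799e+02  1.000e-01  5.880e+01] 9.6 F [ 0.1 -0.3 -2.9] M [-0.12  0.16  0.02]
plane pt [434.3 345.7 225.3] n [0.009 0.013 1.   ] n in tool [ 0.013 -0.001 -1.   ] tilt about jaw-perp deg -0.1 other 0.7 6665 6957
rect tool xy [6.1 0.2] [99.1 34.1] 90.0 z 16.3
-55 [-11.   23.2] 445
-45 [-11.   23.2] 1137
-35 [-10.9  23.2] 627
-25 [ 1.5 23.2] 694
-15 [ 2.7 23.2] 738
-5 [18.3 23.2] 185
5 [ 2.7 23.2] 726
15 [ 2.3 23.2] 336
25 [16.3 23.2] 281
35 [-10.9  23.2] 1046
45 [-10.9  23.2] 492
```

View pics/wrist13.png

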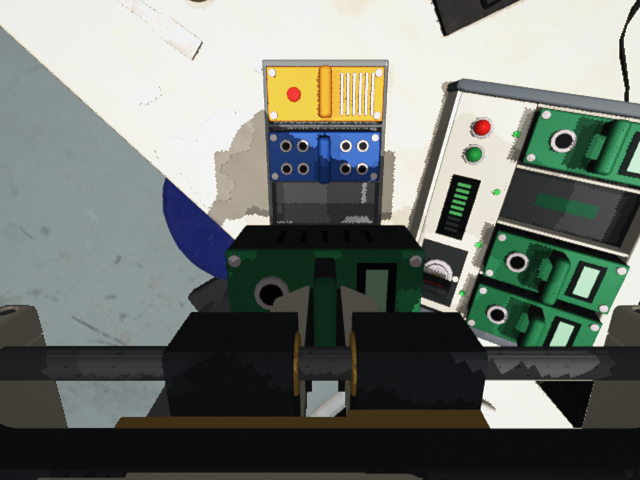

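View pics/top13.png

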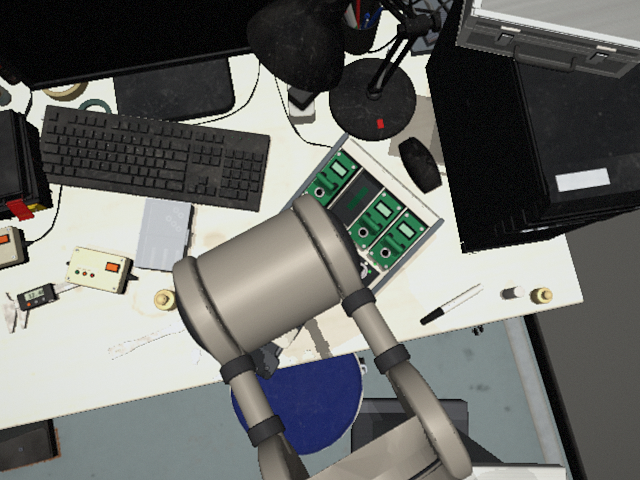

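```bash
python3 - <<'E'
from look import *
o=bot.get_obs();print(tool(o,[623,227.4,243],47.7))
E
```

```text
(array([  7.2, 219.8,  -2.6]), np.float64(11.1))
```

Call:
carry_out(motion=[[1, 0.5, 15, -2, 1], [1, 1.5, 42, -2, 2.5], [1, 2.5, 75, -2, 4], [1, 3.5, 110, -2, 5.5], [1, 5, 145, -2, 7.5], [1, 6, 178, -2, 9], [1, 7, 205, -2, 11], [1, 7, 219.8, -2, 11], [1, 7, 219.8, -2, 11], [1, 7, 219.8, -2, 11]])

```text
time: 16.23
tool_pos: [622.1, 227.7, 242.2]
tcp_rot: [-3.139, 0.005, 0.836]
contact_force: [-0.0, 0.1, -2.1]
grip_width: 10.0
```

```bash
python3 - <<'E'
from look import *
o=st();a=held(14,'g');off(*a);cap("scene",14);crop("scene",14,(230,120,470,320),3)
E
```

```text
16.225 [622.1 227.7 242.2] [-179.8    0.3   47.9] 10.0 F [-0.   0.1 -2.1] M [-0.11  0.08  0.03]
plane pt [626.4 237.4 224.8] n [0.016 0.013 1.   ] n in tool [ 0.016  0.001 -1.   ] tilt about jaw-perp deg 0.0 other 0.9 6617 7411
rect tool xy [5.5 0. ] [34.1 99. ] 0.0 z 17.6
-55 [-11.5  22.6] 444
-45 [-11.5  22.6] 1133
-35 [-11.5  22.6] 625
-25 [ 1.  22.6] 695
-15 [ 2.1 22.6] 736
-5 [17.8 22.6] 182
5 [ 2.1 22.6] 729
15 [ 1.8 22.6] 335
25 [15.7 22.6] 277
35 [-11.5  22.6] 1047
45 [-11.5  22.3] 452
```

View pics/wrist14.png

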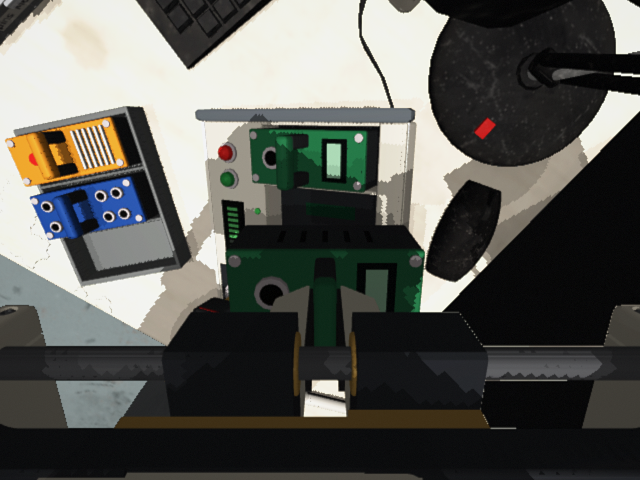

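View pics/scene14c.png

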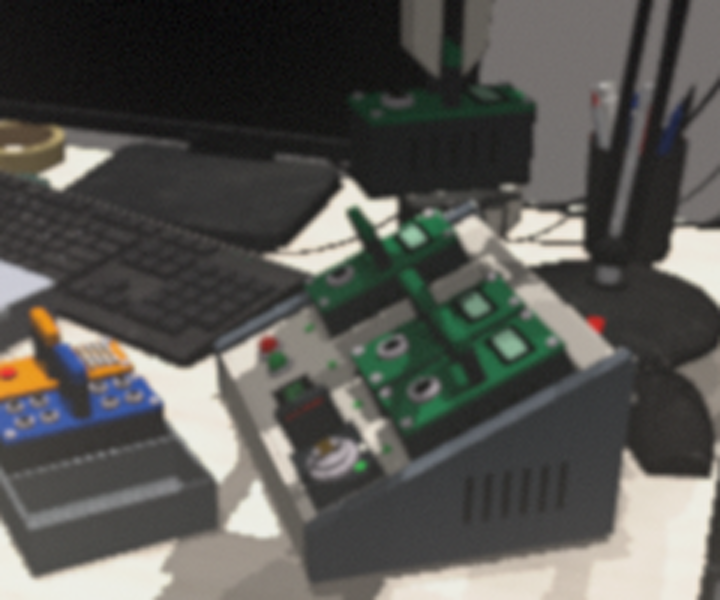

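```bash
python3 - <<'E'
from look import *
c=np.load("wrist14.npz");P=pts(c);m=masks(c["color"])['g']
a=np.radians(42.3);h=np.array([np.cos(a),-np.sin(a),0]);n=-np.sin(np.radians(25))*h+np.array([0,0,np.cos(np.radians(25))]);x=np.cos(np.radians(25))*h+np.array([0,0,np.sin(np.radians(25))]);y=np.cross(n,x)
for tag in ("wrist14","wrist1","top0","top13"):
    c=np.load(tag+".npz");P=pts(c);m=masks(c["color"]);m=m['g']
    ref=np.array([644.3,277.2,104.1])
    ok=(m>0)&(abs((P-ref)@n)<5)&(abs((P-ref)@y)<26)&(abs((P-ref)@x)<60)
    ok=cv2.morphologyEx(ok.astype(np.uint8),cv2.MORPH_OPEN,np.ones((2,2)))>0
    t=np.median((P[ok]-ref)@n);p0=ref+t*n
    X=onplane(c,np.argwhere(ok)[:,::-1],p0,n)-p0
    r=cv2.minAreaRect(np.c_[X@x,X@y].astype(np.float32))
    print(tag,"dn",t.round(1),np.round(r[0],1),np.round(r[1],1),round(r[2],1),(p0+r[0][0]*x+r[0][1]*y).round(1),"bay2 ctr face",(p0+r[0][0]*x+(r[0][1]-52)*y-22*n).round(1))
# upper strip edge in wrist14: where does cream end
print(x.round(3),y.round(3),n.round(3))
E
```

```text
wrist14 dn 0.8 [2.1 1.9] [100.   43.2] 0.1 [646.7 277.5 105.7] bay2 ctr face [618.6 232.8  85.8]
wrist1 dn 0.8 [1.7 1.6] [99.6 43.4] 0.1 [646.3 277.6 105.5] bay2 ctr face [618.2 232.9  85.6]
top0 dn -0.2 [-0.1  0. ] [ 43.5 100. ] 89.9 [644.3 277.2 103.9] bay2 ctr face [616.2 232.5  84. ]
top13 dn -0.2 [3.8 0.1] [92.7 43.6] 0.1 [646.9 274.9 105.5] bay2 ctr face [618.8 230.2  85.6]
[ 0.67  -0.61   0.423] [0.673 0.74  0.   ] [-0.313  0.284  0.906]
```

Call:
carry_out(motion=[[1, 0.4, 1.3, 20, 0], [1, 0.4, 1.3, 40, 0], [1, 0.4, 1.3, 55, 0], [1, 0.4, 1.3, 60, 0], [1, 0.4, 1.3, 60, 0]])

```text
time: 16.95
tool_pos: [623.1, 227.5, 182.9]
tcp_rot: [-3.14, 0.004, 0.836]
contact_force: [-0.5, 0.1, -2.0]
grip_width: 9.5
```

```bash
python3 - <<'E'
from look import *
o=st();cap("scene",15);crop("scene",15,(280,140,460,290),4)
E
```

```text
16.95 [623.1 227.5 182.9] [-179.9    0.2   47.9] 9.5 F [-0.5  0.1 -2. ] M [-0.1   0.13 -0.01]
```

View pics/scene15c.png

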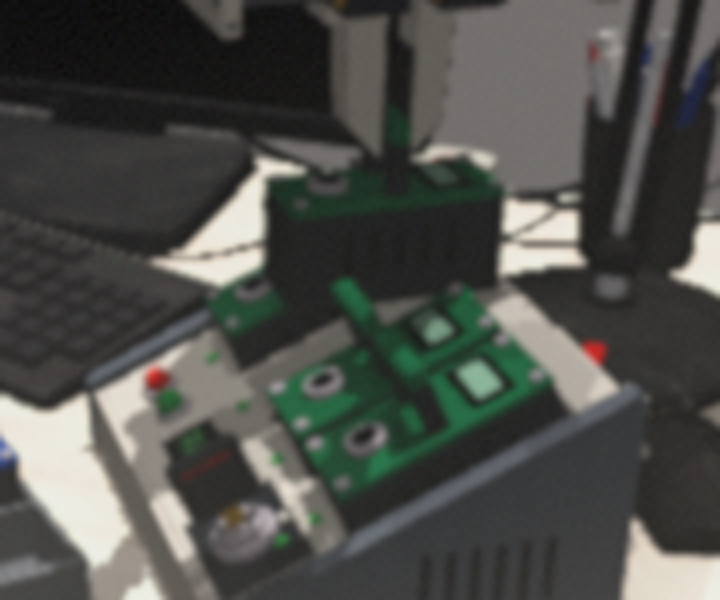

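Call:
carry_out(motion=[[1, 0, 0, 4, 0], [1, 0, 0, 7, 0], [1, 0, -3, 9.5, 0], [1, 0, -7, 12, 0], [1, 0, -11, 15, 0], [1, 0, -14, 18, 0], [1, 0, -14, 18, 0]])

```text
time: 17.88
tool_pos: [613.9, 237.3, 167.9]
tcp_rot: [3.14, -0.0, 0.837]
contact_force: [-0.8, 0.7, 7.0]
grip_width: 10.6
```

```bash
python3 - <<'E'
from look import *
o=st();held(16,'g');cap("scene",16);crop("scene",16,(280,140,460,290),4)
E
```

```text
17.875 [613.9 237.3 167.9] [179.9  -0.   47.9] 10.6 F [-0.8  0.7  7. ] M [-0.33 -0.05 -0.05]
plane pt [628.4 251.8 148.7] n [0.032 0.32  0.947] n in tool [ 0.259 -0.189 -0.947] tilt about jaw-perp deg -11.3 other 15.3 6026 10376
```

View pics/scene16c.png

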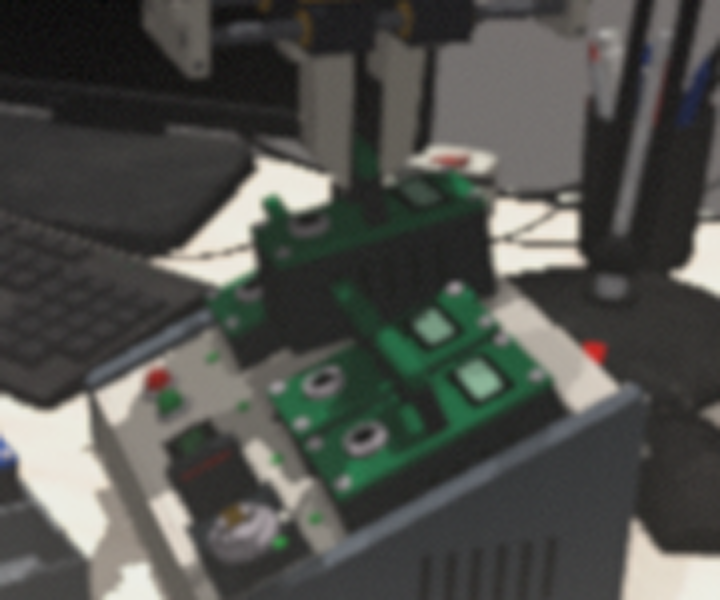

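Call:
carry_out(motion=[[1, 0, -3, 4, 0], [1, 0, -6, 8, 0], [1, 0, -9, 12, 0], [1, 0, -12, 15.5, 0], [1, 0, -14.5, 18, 0], [1, 0, -14.5, 18, 0]])

```text
time: 18.73
tool_pos: [604.6, 247.2, 152.7]
tcp_rot: [3.137, -0.005, 0.837]
contact_force: [-2.5, -0.0, 8.3]
grip_width: 12.2
```

```bash
python3 - <<'E'
from look import *
o=st();c,P,ok,o=held(17,'g');cap("scene",17);crop("scene",17,(280,140,460,290),4)
R=Ro.from_euler('xyz',o["tcp_rot"]).as_matrix();q=(P-o['tool_pos'])@R
# restrict to |toolx|<24 and near, fronts
m=masks(c["color"])['g']>0
k=m&(abs(q[...,0])<23)&(abs(q[...,1])<55)&(q[...,2]>-15)&(q[...,2]<50)&(c["depth"]>0)
p,nn,cnt=planefit(q[k]);print(p.round(1),nn.round(3),cnt,k.sum(),"tilt",np.degrees(np.arctan2(nn[1],nn[2])))
E
```

```text
18.725 [604.6 247.2 152.7] [179.7  -0.3  47.9] 12.2 F [-2.5 -0.   8.3] M [-0.61 -0.08 -0.13]
plane pt [641.  257.9 132.2] n [0.07  0.587 0.807] n in tool [ 0.486 -0.337 -0.806] tilt about jaw-perp deg -22.7 other 31.1 4962 13875
[12.1 10.5 15.2] [-0.034  0.391  0.92 ] 5254 5789 tilt 23.009126674093174
```

View pics/scene17c.png

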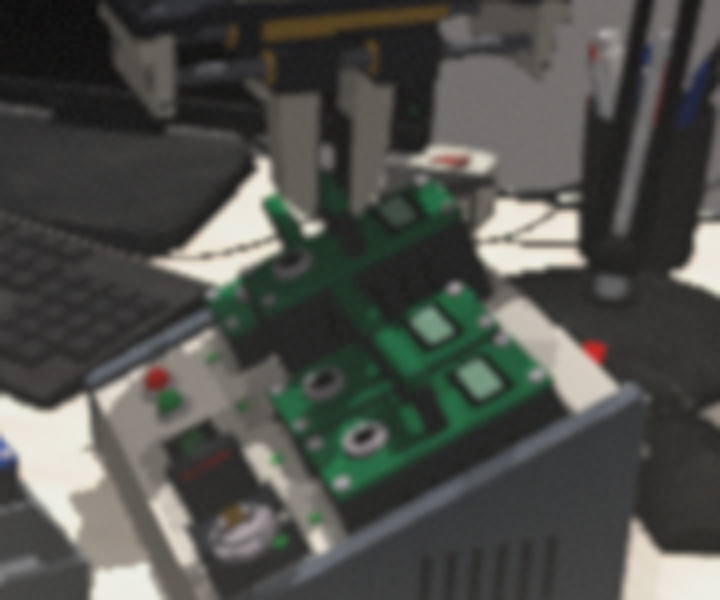

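View pics/wrist17.png

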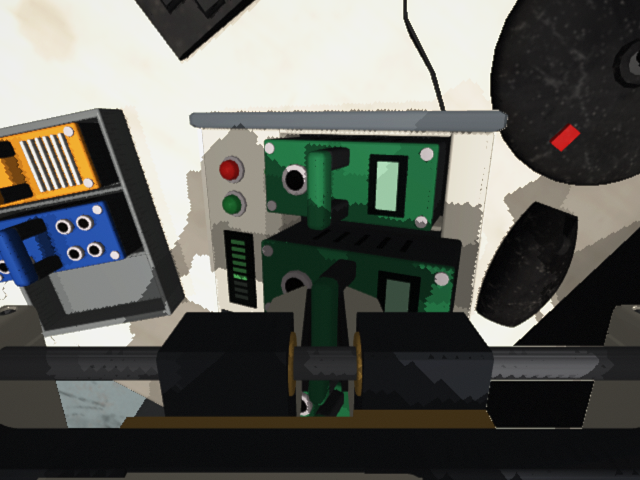

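```bash
python3 - <<'E'
from look import *
o=st();c=np.load("wrist17.npz");P=pts(c)
a=np.radians(42.3);h=np.array([np.cos(a),-np.sin(a),0]);zz=np.array([0,0,1.])
n=-np.sin(np.radians(25))*h+np.cos(np.radians(25))*zz;x=np.cos(np.radians(25))*h+np.sin(np.radians(25))*zz;y=np.cross(n,x)
B=np.array([618,233.2,85.2]);q=np.stack([(P-B)@x,(P-B)@y,(P-B)@n],-1)
m=masks(c["color"])['g']>0
for t0,t1 in((15,30),(42,62)):
    k=m&(q[...,2]>t0)&(q[...,2]<t1)&(abs(q[...,0])<70)&(abs(q[...,1])<80)
    s=q[k];
    for y0 in (1,0):
        w=s[(s[:,1]>27)==bool(y0)]
        if len(w)>50:print(t0,y0,len(w),np.percentile(w,[1,50,99],axis=0).round(1).tolist())
t=o['tool_pos']-B;print("tcp deck",t@x,t@y,t@n,"u",t@h)
E
```

```text
18.825 [604.7 247.1 152.9] [179.7  -0.3  47.9] 12.2 F [-1.9  0.1  7.9] M [-0.51 -0.1  -0.09]
15 1 8010 [[-49.1, 31.2, 17.5], [9.2, 55.5, 22.1], [48.6, 74.3, 23.7]]
42 1 1869 [[-5.1, 34.9, 46.9], [1.4, 54.0, 55.4], [4.2, 71.2, 57.1]]
42 0 5931 [[-33.5, -66.6, 47.8], [14.1, 14.0, 51.4], [64.2, 23.2, 56.5]]
tcp deck 11.231321339265186 1.3626673533975981 69.4503149100416 u -19.17193737613903
```

Call:
carry_out(motion=[[1, -0.5, -1, -2, 0], [1, -0.5, -4, -0.5, 0], [1, -0.5, -8, 1, 0], [1, -0.5, -11, 2.5, 0], [1, -0.5, -13.5, 4, 0], [1, -0.5, -13.5, 4, 0]])

```text
time: 19.58
tool_pos: [593.8, 255.9, 148.0]
tcp_rot: [3.137, -0.003, 0.837]
contact_force: [0.2, 1.4, -2.7]
grip_width: 11.1
```

```bash
cat >> look.py <<'E'
A=np.radians(42.3);h=np.array([np.cos(A),-np.sin(A),0]);zz=np.array([0,0,1.])
n=-np.sin(np.radians(25))*h+np.cos(np.radians(25))*zz;x=np.cos(np.radians(25))*h+np.sin(np.radians(25))*zz;y=np.cross(n,x)
B=np.array([618,233.2,85.2])
def deck(tag):
    o=st();c=cap("wrist",tag);P=pts(c);q=np.stack([(P-B)@x,(P-B)@y,(P-B)@n],-1);m=masks(c["color"])['g']>0
    t=o['tool_pos']-B;print("tcp deck",(t@x).round(1),(t@y).round(1),(t@n).round(1),"u",(t@h).round(1))
    k=m&(abs(q[...,0])<75)&(abs(q[...,1]-10)<13)&(q[...,2]>5)&(q[...,2]<75)&(c["depth"]>0)
    p,nn,cnt=planefit(q[k]);print("front n(deck)",nn.round(3),"tilt err deg",np.degrees(np.arctan2(nn[0],nn[2])).round(1),"t at s=0",(p[2]-(0-p[0])*nn[0]/nn[2]).round(1),cnt,k.sum())
    f=k&(abs((q-p)@nn)<4);print("s range",np.percentile(q[f][:,0],[1,99]).round(1))
    f=m&(abs((q-p)@nn)<4)&(q[...,1]<26.5);print("y max",np.percentile(q[f][:,1],99).round(1))
    return o,q
E
python3 - <<'E'
from look import *
deck(18);cap("scene",18);crop("scene",18,(280,140,460,290),4)
E
```

```text
19.575 [593.8 255.9 148. ] [179.8  -0.2  48. ] 11.1 F [ 0.2  1.4 -2.7] M [-0.05  0.15 -0.01]
tcp deck -3.5 0.5 70.9 u -33.2
front n(deck) [0.159 0.027 0.987] tilt err deg 9.2 t at s=0 52.8 5589 5614
s range [-51.4  45.3]
y max 22.4
```

View pics/scene18c.png

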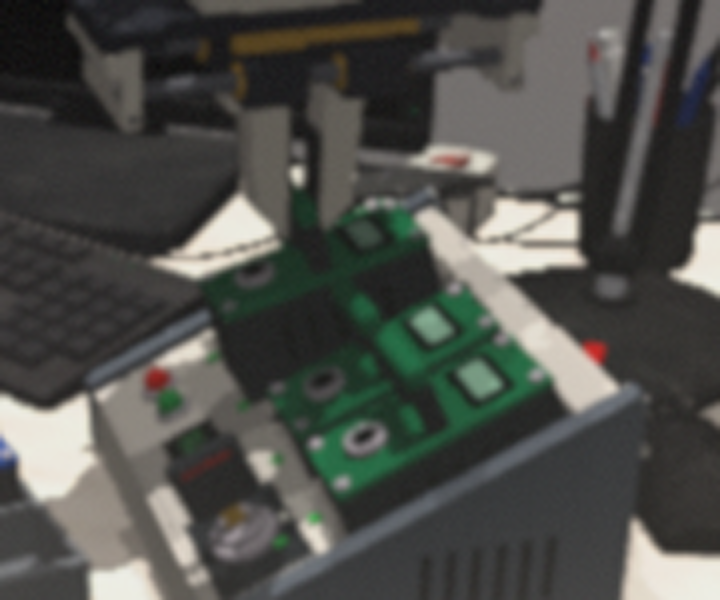

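Call:
carry_out(motion=[[1, 0, 4, -2.5, 0], [1, 0, 10, -4.6, 0], [1, 0, 10, -4.6, 0], [1, 0, 12, 0, 0], [1, 0, 14, 6, 0], [1, 0, 14, 6, 0]])

```text
time: 20.42
tool_pos: [604.4, 246.1, 141.5]
tcp_rot: [3.138, -0.003, 0.837]
contact_force: [-0.5, 0.5, -2.5]
grip_width: 10.8
```

```bash
python3 - <<'E'
from look import *
deck(19);cap("scene",19);crop("scene",19,(280,140,460,290),4)
E
```

```text
20.425 [604.4 246.1 141.5] [179.8  -0.2  47.9] 10.8 F [-0.5  0.5 -2.5] M [-0.08  0.13  0.01]
tcp deck 6.8 0.4 59.0 u -18.8
front n(deck) [0.005 0.966 0.26 ] tilt err deg 1.1 t at s=0 44.0 2379 6537
s range [-39.9  55. ]
y max 24.9
```

View pics/scene19c.png

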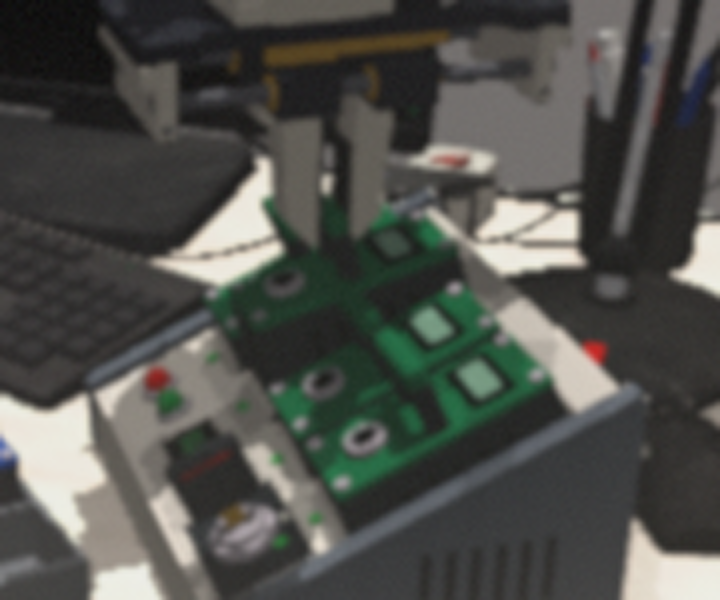

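```bash
cat >> look.py <<'E'
def front(tag):
    c=np.load(f"wrist{tag}.npz");P=pts(c);q=np.stack([(P-B)@x,(P-B)@y,(P-B)@n],-1);m=masks(c["color"])['g']>0
    for name,yl,yh,tl,th in(("held",5,21,20,65),("nbr",33,72,12,32)):
        k=m&(abs(q[...,0])<75)&(q[...,1]>yl)&(q[...,1]<yh)&(q[...,2]>tl)&(q[...,2]<th)&(c["depth"]>0)
        # drop handle
        s=q[k];pp=np.polyfit(s[:,0],s[:,2],1)
        for _ in range(10):
            r=s[:,2]-np.polyval(pp,s[:,0]);w=abs(r-np.median(r))<max(3,10-_);pp=np.polyfit(s[w,0],s[w,2],1)
        w=abs(s[:,2]-np.polyval(pp,s[:,0]))<3
        ss=s[w];e=np.percentile(ss[:,0],[0.5,99.5]);print(name,"slope deg",np.degrees(np.arctan(-pp[0])).round(1),"s",e.round(1),"mid",e.mean().round(1),"t mid",np.polyval(pp,e.mean()).round(1),w.sum(),len(s))
E
python3 - <<'E'
from look import *
front(18);front(19)
E
```

```text
held slope deg 9.2 s [-51.9  45.5] mid -3.2 t mid 53.4 3854 3854
nbr slope deg 0.1 s [-49.8  48.6] mid -0.6 t mid 22.1 7272 7322
held slope deg 9.2 s [-41.3  55.8] mid 7.3 t mid 41.4 3890 3891
nbr slope deg 0.1 s [-49.7  48.8] mid -0.5 t mid 22.1 7337 7387
```

Call:
carry_out(motion=[[1, 0, 1.2, 4, 0], [1, 0, 2.4, 8, 0], [1, 0, 3.4, 11.5, 0], [1, 0, 3.4, 11.5, 0]])

```text
time: 21.02
tool_pos: [607.1, 243.9, 130.3]
tcp_rot: [3.137, -0.003, 0.837]
contact_force: [0.2, 0.1, -1.2]
grip_width: 11.3
```

```bash
python3 - <<'E'
from look import *
st();cap("wrist",20);front(20)
E
```

```text
21.025 [607.1 243.9 130.3] [179.8  -0.2  47.9] 11.3 F [ 0.2  0.1 -1.2] M [-0.11  0.18 -0.01]
held slope deg 9.1 s [-42.5  54.3] mid 5.9 t mid 29.8 3837 4763
nbr slope deg 0.1 s [-49.6  48.8] mid -0.4 t mid 22.1 8116 8180
```

Call:
carry_out(motion=[[1, 0, -1, 2.5, 0], [1, 0, -2.5, 5, 0], [1, 0, -4, 7.5, 0], [1, 0, -5.5, 10, 0], [1, 0, -6, 11, 0], [1, 0, -6, 11, 0]])

```text
time: 21.82
tool_pos: [603.0, 248.9, 121.6]
tcp_rot: [3.136, -0.006, 0.837]
contact_force: [-5.1, 2.1, 9.5]
grip_width: 11.6
```

```bash
python3 - <<'E'
from look import *
st();cap("wrist",21);front(21)
E
```

```text
21.825 [603.  248.9 121.6] [179.7  -0.3  48. ] 11.6 F [-5.1  2.1  9.5] M [-0.18  0.6  -0.07]
held slope deg 2.8 s [-49.6  48.5] mid -0.5 t mid 24.3 3527 4509
nbr slope deg 0.1 s [-49.7  48.7] mid -0.5 t mid 22.1 9031 9092
```

Call:
carry_out(motion=[[0.72, 0, 0, 0, 0], [0.72, 0, 0, 0, 0], [0.72, 0, 0, 0, 0]])

```text
time: 22.25
tool_pos: [603.4, 248.6, 121.7]
tcp_rot: [3.135, -0.006, 0.837]
contact_force: [-0.3, -0.0, 0.4]
grip_width: 25.4
```

```bash
python3 - <<'E'
from look import *
st();cap("wrist",22);front(22)
E
```

```text
22.25 [603.4 248.6 121.7] [179.6  -0.4  48. ] 25.4 F [-0.3 -0.   0.4] M [-0.05  0.13  0.02]
held slope deg 0.1 s [-52.   46.1] mid -2.9 t mid 22.1 3280 4263
nbr slope deg 0.1 s [-49.7  48.7] mid -0.5 t mid 22.1 9009 9073
```

Call:
carry_out(motion=[[0.72, 0, 0, -20, 0], [0.72, 0, 0, -50, 0], [0.72, 0, 0, -80, 0], [0.6, 0, 0, -100, 0], [0.6, 0, 0, -100, 0]])

```text
time: 22.92
tool_pos: [603.5, 248.5, 223.2]
tcp_rot: [3.133, -0.009, 0.837]
contact_force: [0.1, 0.2, 0.0]
grip_width: 35.9
```

```bash
python3 - <<'E'
from look import *
o=st();print(tool(o,[485,230.7,200],137.7))
E
```

```text
22.925 [603.5 248.5 223.2] [179.5  -0.5  47.9] 35.9 F [0.1 0.2 0. ] M [-0.12  0.11 -0.01]
(array([-92.8, -76.2,  21.7]), np.float64(-89.8))
```

Call:
carry_out(motion=[[0.72, -10, -8, 0, -10], [0.72, -20, -17, 0, -20], [0.72, -30, -25, 0, -30], [0.72, -42, -34, 0, -40], [0.72, -53, -43, 0, -50], [0.72, -64, -52, 5, -60], [0.72, -75, -61, 12, -70], [0.72, -86, -70, 18, -80], [0.72, -93, -76, 22, -89.8], [0.72, -93, -76, 22, -89.8]])

```text
time: 24.18
tool_pos: [484.1, 230.1, 198.4]
tcp_rot: [3.134, 0.007, 2.403]
contact_force: [-0.2, -0.2, -0.4]
grip_width: 25.7
```

```bash
python3 - <<'E'
from look import *
st();cap("wrist",23);cap("scene",23);crop("scene",23,(280,140,460,290),4);cap("top",23)
E
```

```text
24.175 [484.1 230.1 198.4] [179.6   0.4 137.7] 25.7 F [-0.2 -0.2 -0.4] M [ 0.   -0.02 -0.  ]
```

View pics/wrist23.png

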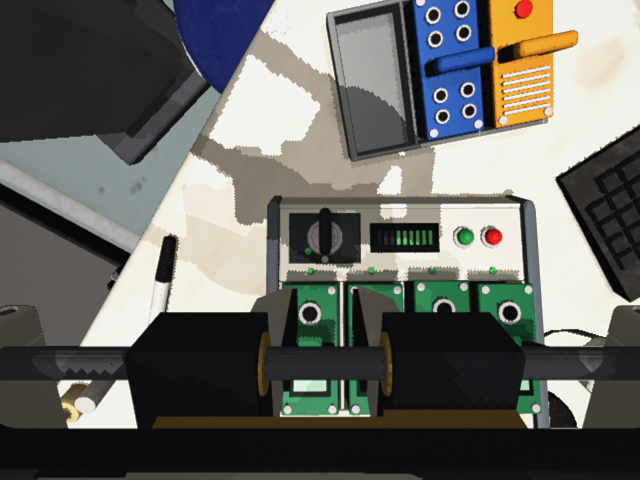

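View pics/scene23c.png

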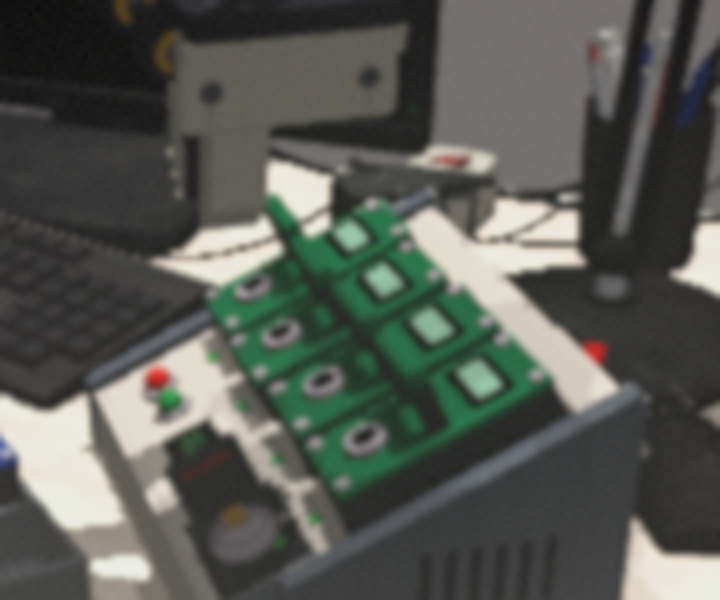

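```bash
python3 - <<'E'
from look import *
Kp=B-90*x-91.3*y
for tag in("wrist23","top0","wrist12"):
    c=np.load(tag+".npz");P=pts(c);q=np.stack([(P-Kp)@x,(P-Kp)@y,(P-Kp)@n],-1)
    k=(abs(q[...,0])<35)&(abs(q[...,1])<28)&(q[...,2]>30)&(q[...,2]<60)&(c["color"].max(-1)<90)
    print(tag,k.sum());
    if k.sum()>10: print(np.percentile(q[k],[2,50,98],axis=0).round(1).tolist(), np.percentile(P[k],[50],axis=0).round(1))
im=cv2.imread("pics/wrist23.png");cv2.imwrite("pics/w23c.png",cv2.resize(im[190:310,250:410],None,fx=4,fy=4,interpolation=cv2.INTER_CUBIC))
E
```

```text
wrist23 562
[[-15.5, -4.6, 40.9], [0.7, -0.2, 51.0], [15.9, 4.3, 53.0]] [[480.6 234.5  93.2]]
top0 103
[[-16.2, -3.3, 33.6], [1.5, 0.9, 49.9], [15.4, 5.0, 52.7]] [[482.4 233.7  91.9]]
wrist12 0
```

View pics/w23c.png

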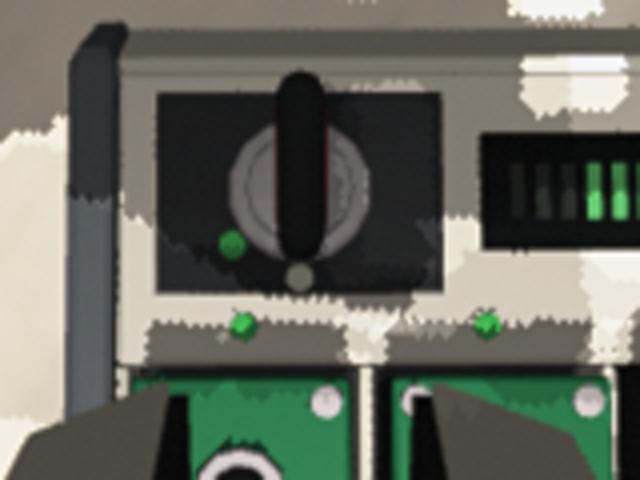

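```bash
python3 - <<'E'
from look import *
o=st();G=B-90*x-91.3*y+46*n;print(G.round(1));print(tool(o,[G[0],G[1],82],137.7))
E
```

```text
24.325 [485.4 230.4 199.4] [179.5   0.5 137.6] 25.7 F [ 0.2  0.3 -0.1] M [-0.05  0.04  0.03]
[481.8 233.7  88.9]
(array([  5.8,  -1.1, 117.3]), np.float64(-0.1))
```

Call:
carry_out(motion=[[0.72, 5.8, -1.1, 30, 0], [0.72, 5.8, -1.1, 60, 0], [0.72, 5.8, -1.1, 85, 0], [0.72, 5.8, -1.1, 92, 0], [0.72, 5.8, -1.1, 92, 0]])

```text
time: 24.95
tool_pos: [481.9, 233.6, 107.4]
tcp_rot: [3.132, 0.008, 2.4]
contact_force: [-0.4, -0.1, -0.6]
grip_width: 25.8
```

```bash
python3 - <<'E'
from look import *
o=st();G=B-90*x-91.3*y+46*n;print(tool(o,[G[0],G[1],82],137.7))
E
```

```text
24.95 [481.9 233.6 107.4] [179.5   0.5 137.5] 25.8 F [-0.4 -0.1 -0.6] M [-0.01  0.01 -0.05]
(array([ 0.3, -0.2, 25.4]), np.float64(-0.2))
```

Call:
carry_out(motion=[[0.72, 0, 0, 13, 0], [0.72, 0, 0, 25, 0], [0.72, 0, 0, 25, 0], [1, 0, 0, 25, 0], [1, 0, 0, 25, 0], [1, 0, 0, 25, 0]])

```text
time: 25.7
tool_pos: [482.1, 233.5, 82.8]
tcp_rot: [3.133, 0.009, 2.4]
contact_force: [-1.4, -2.2, 2.8]
grip_width: 8.6
```

```bash
python3 - <<'E'
from look import *
st();cap("wrist",24);cap("scene",24);crop("scene",24,(280,140,460,290),4)
E
```

```text
25.7 [482.1 233.5  82.8] [179.5   0.5 137.5] 8.6 F [-1.4 -2.2  2.8] M [-0.35  0.27 -0.01]
```

View pics/scene24c.png

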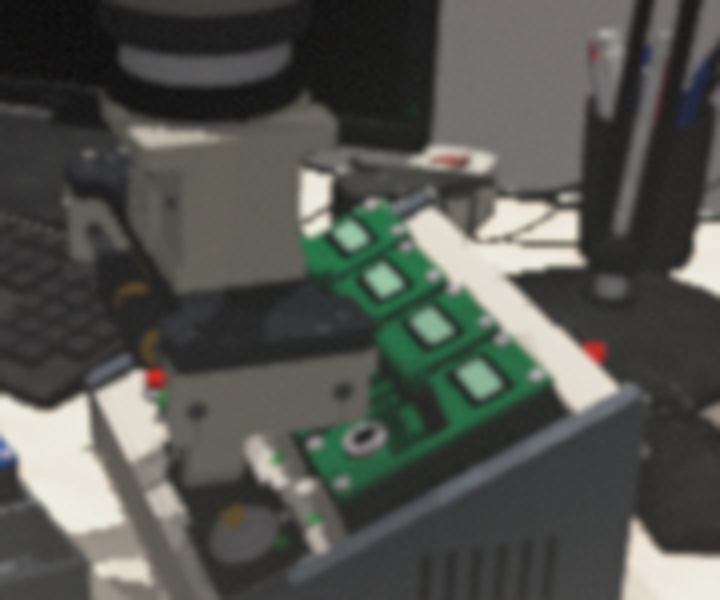

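Call:
carry_out(motion=[[1, 0, 0, 0, 10.5], [1, 0, 0, 0, 21], [1, 0, 0, 0, 31], [1, 0, 0, 0, 40], [1, 0, 0, 0, 46]])

```text
time: 26.42
tool_pos: [482.1, 233.9, 83.2]
tcp_rot: [3.129, -0.001, 1.594]
contact_force: [-4.0, 0.1, 3.5]
grip_width: 11.0
```

```bash
python3 - <<'E'
from look import *
st();cap("wrist",25);cap("scene",25);crop("scene",25,(280,140,460,290),4)
E
```

```text
26.425 [482.1 233.9  83.2] [ 1.793e+02 -1.000e-01  9.130e+01] 11.0 F [-4.   0.1  3.5] M [0.13 0.22 0.28]
```

View pics/wrist25.png

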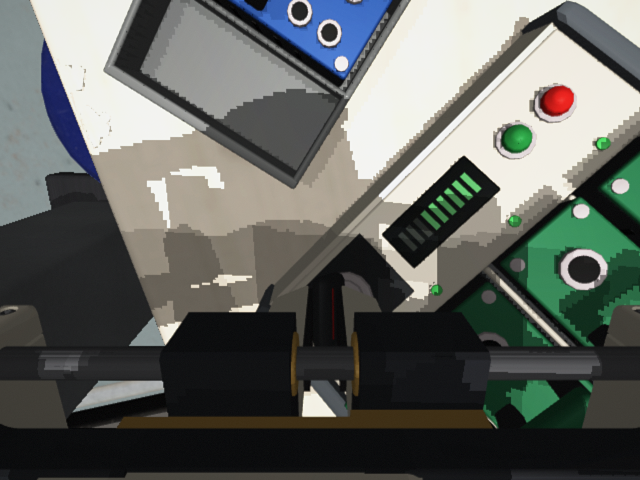

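View pics/scene25c.png

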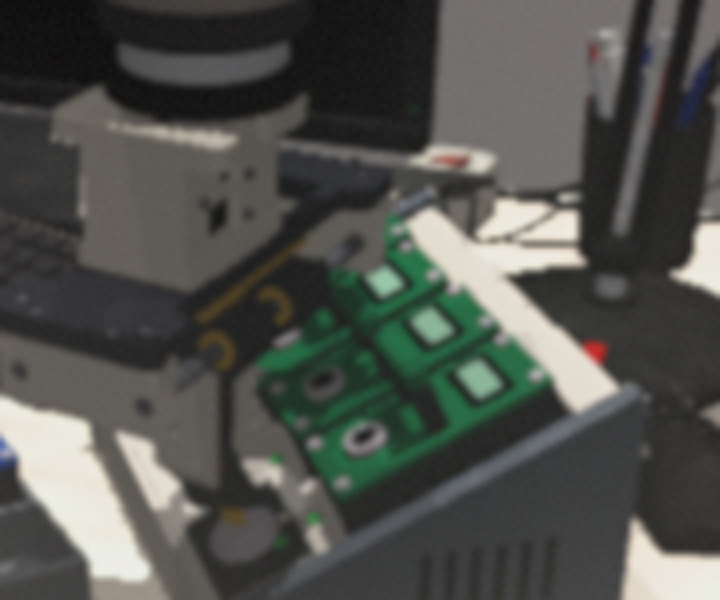

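Call:
carry_out(motion=[[1, 0, 0, 0, 6], [1, 0, 0, 0, 11], [1, 0, 0, 0, 11]])

```text
time: 26.9
tool_pos: [482.1, 234.1, 83.3]
tcp_rot: [3.129, -0.004, 1.408]
contact_force: [-2.9, 0.4, 2.8]
grip_width: 10.9
```

```bash
python3 - <<'E'
from look import *
st();cap("wrist",26);q=0
c=np.load("wrist26.npz");P=pts(c);Kp=B-90*x-91.3*y;q=np.stack([(P-Kp)@x,(P-Kp)@y,(P-Kp)@n],-1)
k=(abs(q[...,0])<30)&(abs(q[...,1])<25)&(q[...,2]>46)&(q[...,2]<56)&(c["color"].max(-1)<60)
s=q[k][:,:2];print(k.sum(),s.mean(0));v=np.linalg.svd(s-s.mean(0),full_matrices=False)[2][0];print("bow angle",np.arctan2(-v[1],v[0]))
im=cv2.imread("pics/wrist26.png");cv2.imwrite("pics/w26c.png",cv2.resize(im[200:420,240:440],None,fx=2.7,fy=2.7,interpolation=cv2.INTER_CUBIC))
E
```

```text
26.9 [482.1 234.1  83.3] [179.3  -0.2  80.7] 10.9 F [-2.9  0.4  2.8] M [0.07 0.17 0.26]
1580 [-0.62802136  2.43574271]
bow angle 0.9332919013053986
```

View pics/w26c.png

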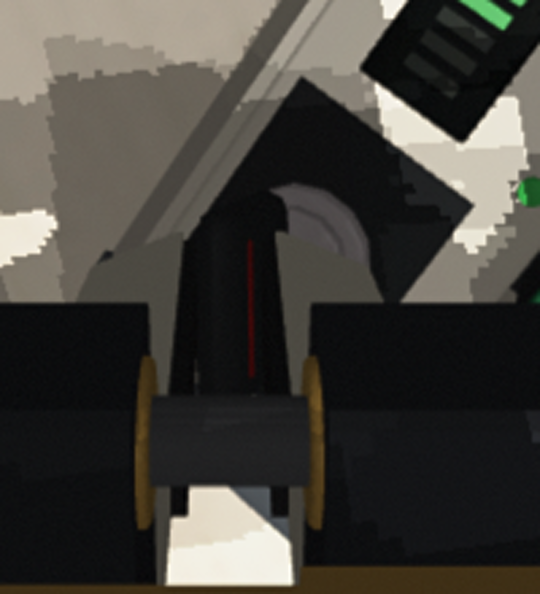

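Call:
carry_out(motion=[[1, 0, 0, 0, -10.5], [1, 0, 0, 0, -21], [1, 0, 0, 0, -31], [1, 0, 0, 0, -41], [1, 0, 0, 0, -51], [1, 0, 0, 0, -56.8], [0.72, 0, 0, 0, -56.8], [0.72, 0, 0, 0, -56.8], [0.6, 0, 0, 0, -56.8]])

```text
time: 28.08
tool_pos: [482.2, 234.1, 83.2]
tcp_rot: [3.131, 0.009, 2.399]
contact_force: [0.5, 0.2, 0.5]
grip_width: 31.0
```

Call:
carry_out(motion=[[0.6, 0, 0, -20, 0], [0.6, 0, 0, -60, 0], [0.6, 0, 0, -100, 0], [0.6, 0, 0, -140, 0], [0.6, 30, 0, -160, 0], [0.6, 80, 0, -160, 0], [0.6, 120, 0, -160, 0], [0.6, 120, 0, -160, 0]])

```text
time: 29.08
tool_pos: [390.0, 316.3, 242.4]
tcp_rot: [3.131, 0.008, 2.402]
contact_force: [0.3, -0.7, 0.3]
grip_width: 36.8
```

```bash
python3 - <<'E'
from look import *
st();cap("wrist",27);cap("scene",27);cap("top",27);crop("scene",27,(190,140,460,320),2.9)
c=np.load("wrist27.npz");P=pts(c);Kp=B-90*x-91.3*y;q=np.stack([(P-Kp)@x,(P-Kp)@y,(P-Kp)@n],-1)
k=(abs(q[...,0])<30)&(abs(q[...,1])<25)&(q[...,2]>46)&(q[...,2]<56)
s=q[k][:,:2];print(k.sum())
if k.sum()>20:
    v=np.linalg.svd(s-s.mean(0),full_matrices=False)[2][0];print("bow angle",np.arctan2(-v[1],v[0]))
E
```

```text
29.075 [390.  316.3 242.4] [179.4   0.5 137.6] 36.8 F [ 0.3 -0.7  0.3] M [-0.07 -0.03 -0.05]
181
bow angle -0.007642275416255014
```

View pics/wrist27.png

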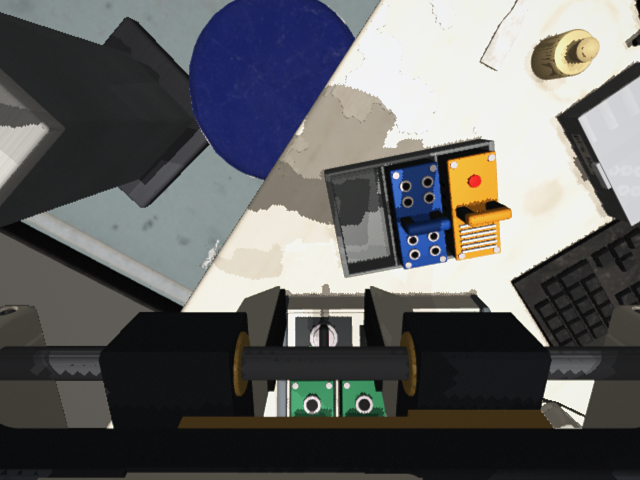

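View pics/scene27c.png

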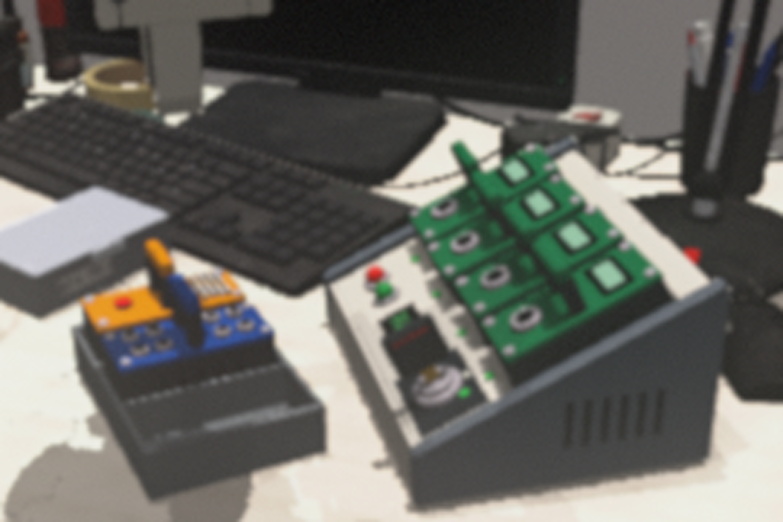

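```bash
python3 - <<'E'
from look import *
c=np.load("wrist27.npz");P=pts(c);M=masks(c["color"]);C=np.array([458.6,380]);a=np.radians(-31.3);rx=np.array([np.cos(a),np.sin(a)]);ry=np.array([-rx[1],rx[0]])
for k in 'ba':
    ok=(M[k]>0)&(abs(P[...,2]-56)<6)&(np.linalg.norm(P[...,:2]-C,axis=-1)<120)
    X=onplane(c,np.argwhere(ok)[:,::-1],np.array([0,0,56.]),np.array([0,0,1.]))[:,:2].astype(np.float32);r=cv2.minAreaRect(X);d=np.array(r[0])-C
    p,nn,_=planefit(P[ok]);print(k,"rack xy",(d@rx).round(1),(d@ry).round(1),np.round(r[1],1),"h",np.median(P[ok][:,2]).round(1),"n",nn.round(3))
t=np.load("top27.npz");P=pts(t);g=masks(t["color"])['g'];q=np.stack([(P-B)@x,(P-B)@y,(P-B)@n],-1)
for yc in (52,0,-52,-104):
    k=(g>0)&(abs(q[...,1]-yc)<22)&(abs(q[...,2]-22)<8)&(abs(q[...,0])<70)
    if k.sum()>50:
        p,nn,_=planefit(q[k]);e=np.percentile(q[k][:,0],[1,99]);print(yc,k.sum(),"t",np.median(q[k][:,2]).round(1),"s",e.round(1),"n",nn.round(3))
E
```

```text
b rack xy -2.0 -1.7 [44. 99.] h 55.4 n [-0.001 -0.001  1.   ]
a rack xy -1.1 50.9 [43.5 99.2] h 55.4 n [0.001 0.001 1.   ]
52 890 t 21.3 s [-50.3  47.9] n [-0.004 -0.005  1.   ]
0 879 t 21.4 s [-52.6  45.6] n [-0.    -0.008  1.   ]
-52 910 t 21.3 s [-50.7  47.9] n [0.003 0.004 1.   ]
-104 909 t 21.3 s [-50.6  47.8] n [-0.002  0.001  1.   ]
```

All checks are within tolerance, so I'm handing it in.

```bash
python3 - <<'E'
from plant import bot
print(bot.close_job())
E
```

```text
the job is handed in; nothing more can be done
None
```

The job is handed in after about 29 s of robot time. All four green amplifiers are seated in the console, the rig has been started, and no check failed.

- **Wrong module:** I pulled the blue module from the second bay from the left and squared it up by pressing it lightly on the desk. It now stands in the rack's middle slot.
- **Spare:** I took the spare amplifier from the rack's right-hand end slot. I tilted it against the console's upper strip to match the slope, then lowered it into the empty bay.
- **Key:** I turned it to about 0.93 rad, estimated from the wrist camera, and held it there briefly. I turned it back to run still gripped rather than letting the spring do it, then let go.

Last checks before handing in:

| Item | What the cameras showed |
|---|---|
| Green amplifiers | All four level with the panel and at the same height. The spare sits about 2.3 mm further down the slope than its neighbours, against a limit of 6 mm. |
| Blue module | Upright at the seated height, about 2 mm off along its slot. |
| Amber module | Upright at the seated height, about 1 mm off along its slot, and never touched. |
| Key | Back at run, about −0.01 rad. |
| Gripper | Clear of everything. |

The top and wrist cameras disagreed by about 2 mm throughout. For the fits I relied mainly on the wrist camera.

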